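# Hook the return spring of a chip cutter back onto its anchor pin

## Robot

A 7-joint arm with a two-finger parallel gripper is mounted at the origin on a cart in front of the work surface, level with it; the furniture and walls round the work are solid. World frame = base frame: x ahead of the robot, y to its left, z up, the work surface at z = 0. Lengths are in m, angles in degrees, forces in N, time in s.
With the tool pointing down it reaches from about 0.425 to 0.875 m from the base axis. Payload 4.7 kg.
Tool frame: the origin (TCP) lies at the very end of the fingers, on their centre line; the grasp point (between the pads) lies 19 mm behind it; z points along the fingers, y is the direction in which the jaws open and shut (so a half turn about z gives the same grasp; the last joint's range is limited). The gripper opens to 87 mm and grips with 3 to 60 N. Pads are 19 mm wide; open, the fingers measure 117 mm over their backs; the gripper's body (75 mm by 190 mm) begins 51 mm behind the grasp point.
Start: joints at [-64.853, 18.392, -4.016, 83.108, 1.295, 78.541, -3.26], TCP at [0.268, 0.592, 0.223] pointing down, gripper open.
Joint ranges: [-163.93, 163.93], [-17.29, 119.83], [-79.2, 71.16], [3.27, 140.29], [-89.18, 269.18], [5.43, 117.66], [-154.24, 154.24]. Speed limits (degrees/s): [147.25, 147.25, 180, 180, 180, 180, 180].

## Interface

Orientations are given as [roll, pitch, yaw] about the fixed x, y, z axes, in that order (R = Rz(yaw) Ry(pitch) Rx(roll)).
In Python, from cell import env gives the robot as it stands.
- The arm moves only by the tool servo_tool, never from a script. Its argument "increments" is a list that holds one entry, the list of rows, each a list of 7 numbers: the shift along the tool's x, y, z in m, then the turn, a rotation vector about the tool's x, y, z in degrees, then the opening, from -1 (shut) to 1 (fully open). In form: [[[dx, dy, dz, rx, ry, rz, fingers], ...]]. A call has 1 to 20 rows; each row is the pose to reach, as a shift and turn from the pose commanded when the call began, along the tool's axes at that moment; what a row does not reach only later rows make up. A row lasts 1/10 s, in which the tool goes at most 50 mm and 8.59 degrees, less where a joint would pass 70% of its speed; a pose out of reach is approached as far as the arm can. A call with a gripper value outside its range is refused whole. The fingers move at their own pace and stop on an object; "squeeze" is the grip in N (left out, the last holds). Time passes only in rows, so rows that repeat a pose let the fingers close. It gives the time, the measured TCP pose, the force and the opening at its end, in the units of the state.
- env.get_obs(): the state, without advancing time (a new reading comes with each control period).
- env.read_camera(name): name is "scene" or "top" or "wrist"; returns a dict with "frame" (384x512x3 uint8, blue, green, red), "intrinsics" (3x3 intrinsics, pixels), "rvec" (rotation vector, rad) and "tvec" (3), from world to camera coordinates, as OpenCV has them. Camera axes: x right, y down, z forward; pixel columns grow to the right and rows downward; lengths in m; the calibration is good to about 2 mm. The wrist camera is an equidistant fisheye: a pixel r from the principal point sees the ray r / f radians off the axis. A picture is of the moment at which its call begins. There is no depth.
- env.sign_off(): hands the job in, once; it reports no verdict.
The state is a dict: "time_s": time; "qpos": joint angles; "joint_velocities": joint speeds; "effort": joint torques, N m; "tool_pos": TCP position; "tool_rot": TCP orientation; "force": force on the tool from outside, world axes, zero at the start; "wrist_torque": the same for the moment, N m; "grip_width": finger opening in m.
Only numpy, scipy, OpenCV 4.12 (cv2) and the standard library are available. Lean on these libraries where they do the work, as an engineer would, in place of code of your own. Each camera call takes 0.05 s, during which the arm holds its last target.

## Task

The return spring of the chip cutter has come off, so its carriage no longer comes home. Take the blue-handled spring puller, catch the spring's hook with the puller's peg (keep the fingers off the hook), stretch it over the anchor pin at the rear of the machine so that it holds there and draws the carriage fully home, then lay the puller in the two notches of its wire rest with its rod in the narrow notch and its handle in the wide one. Leave everything else on the table where it stands.

Things in the scene. Friction and masses are not known exactly. Their poses are not given: they have to be found in the camera images.
- chip_cutter: hand-push potato chip cutter, stainless base 130 x 350 mm, fixed to the table. Origin on the table under its middle. +y runs from the rear end (anchor pin) to the blade grid, z up; the return spring runs along y on its -x side, in the plane x = -58 mm. The spring weighs 0.25 kg
- anchor_pin_mid (a point): middle of the anchor pin, a level steel pin of 10 mm diameter along the cutter's x at the rear of the machine: cutter frame (-58, -130, 135) mm. It is carried by a side ear at x = -46 to -40 mm (top 6 mm above the pin's axis) and ends in a 17 mm head at x = -70 to -73 mm; the hook belongs on the 24 mm between. The puller's rod must pass the head on its -x side
- carriage (a joint): slide of the pusher carriage along the cutter's +y, m: 0 = home at the rear stop, up to 0.09 = pushed forward to the blades; sliding friction about 1.5 N
- spring_stretch (a joint): stretch of the return spring, m: 0 = slack, limit 0.075; pull 5 N + 200 N/m x stretch. Its other end turns on the carriage at cutter (-58, 22.5 + travel, 135) mm and swings 0.035 rad sideways, 0.5 rad up and 0.12 rad down, where it lies over a steel strip (top at 105 mm). Hooked up with the carriage home the stretch is 0.030
- hook_pocket (a point): seat of the spring's hook: the anchor pin's axis lies here when the hook is seated. Site axes: y back to the coil, z up. The hook is open below, between its tip (y +5, z -10 mm) and the coil (y +30 mm): the pin enters there from below, best at y +17, and then slides to the pocket
- spring_hook: hook end of the return spring, 5 mm wire in an upright plane; origin on the spring's axis, 122.5 mm back (+y) from hook_pocket. Seen from hook_pocket the wire rises from the coil at y +30 mm, runs over the top at z +25 (y +17 to +4), comes down at y -7 and curls under to the tip at (y +5, z -10)
- hook_arch (a point): point inside the spring's hook for the puller's peg, 7.5 mm back to the coil from and 13 mm above hook_pocket; the arch's wire is 10 mm above it, and 10 to 14 mm beyond it on the outer side
- puller: spring puller, 205 mm long, about 120 g: blue handle 24 mm wide (x), 90 mm long (y), 28 mm high (z) with black inlays; 8 mm steel rod from the handle's front (y = 45 mm) to y = 160 mm on the handle's axis, there bent square into a 6 mm peg along +x, 40 mm long, with a 9 mm ball end. Origin at the centre of the handle, 14 mm above the table when lying; z up
- puller_peg (a point): on the axis of the puller's peg, at puller (27, 160, 0) mm, 13 mm short of the ball's centre; the peg must go into the hook along the cutter's +x, from the -x side
- puller_rest: wire rest for the puller on a steel plate 60 x 184 x 6 mm, fixed to the table. Origin on the table; two upright wire forks open at the top: a narrow one at y = +120 mm (16 to 20 mm gap at 48 to 59 mm height, spreading to 48 mm at 76 mm) for the rod and a wide one at y = -36 mm (30 mm gap, spreading to 64 mm at 70 mm) for the handle
- rest_seat (a point): where the puller's origin comes to lie in the rest, 54.5 mm above the table, the puller's axes along the rest's
- salt_shaker: glass salt shaker, 44 mm wide, 90 mm high, origin at its foot; bystander
- pepper_jar: spice jar with yellow cap, 45 mm wide, 100 mm high, origin at its foot; bystander
- kitchen_timer: red and white wind-up timer, 65 mm wide, 46 mm high, origin at its foot; bystander
- pastry_ring: tinned pastry ring, 53 mm wide, 42 mm high, origin at its foot; bystander
- thermometer: probe thermometer lying flat, 188 x 30 x 17 mm, origin at its middle; bystander
- black_bowl: black bowl, 183 mm wide, 64 mm high, origin at its foot; bystander
- push_bar (a point): middle of the carriage's push bar: level bar of 22 mm diameter, 200 mm long along the cutter's x, axis 290 mm above the table, on a tube stem in the plane x = 0. It rides with the carriage; with the carriage home it lies 145 mm behind (-y of) the anchor pin and leaves no room there for an upright hand: lean the hand away, to the rear

How it is judged (in metres and radians):
On the way, in this order (a step that is already met when the one before it is completed fails the run):
1. the held puller stretches the spring by its hook (contact force between puller and spring_hook above 4 N and contact force between the fingers and puller above 5 N and value of joint spring_stretch above 0.025 m), for 0.2 s.
2. the hook sits on the anchor pin and the puller is free of it (distance between hook_pocket and anchor_pin_mid below 0.018 m and z of anchor_pin_mid in the frame of hook_pocket between -0.008 and 0.008 m and value of joint spring_stretch above 0.024 m and value of joint carriage below 0.004 m and contact force between puller and spring_hook below 0.3 N), for 0.3 s.
At the end, for the whole second after the job is handed in: Hook on the anchor pin (pocket within 18 mm of the pin's middle, 8 mm in height, spring stretched 24 mm or more), carriage home to 4 mm; puller released, still, level in both forks, rod in the narrow one, 10 mm forward to 30 mm back, 10 mm sideways and 6 mm in height of the seat (distance between hook_pocket and anchor_pin_mid below 0.018 m and z of anchor_pin_mid in the frame of hook_pocket between -0.008 and 0.008 m and value of joint spring_stretch above 0.024 m and value of joint carriage below 0.004 m and contact force between puller and puller_rest above 0.3 N and x of puller in the frame of rest_seat between -0.01 and 0.01 m and y of puller in the frame of rest_seat between -0.03 and 0.01 m and z of puller in the frame of rest_seat between -0.006 and 0.006 m and angle between puller's own z axis and vertical below 0.12 rad and angle between the y axis of puller and the y axis of puller_rest, either way round below 0.08 rad and linear speed of puller below 0.02 m/s and y of puller_peg in the frame of rest_seat above 0.1 m); the robot touches nothing.
It fails at once if fingers on the hook of the spring (contact force between the fingers and spring_hook above 1 N).
It fails at once if a bystander (shaker, jar, timer, pastry ring, thermometer, bowl) moved by more than 30 mm (distance of any of salt_shaker, pepper_jar, kitchen_timer, pastry_ring, thermometer, black_bowl from where it was at the start of the episode above 0.03 m).
It also fails if it takes over 61 s, if anything falls off the work surface, if the arm or the gripper's body presses on something with over 40 N, if the wrist force passes 120 N, or if a joint passes its speed limit or range.

## Working session

There is one attempt and no reset: what is moved stays moved. The work goes in short steps, Python scripts to look and compute and a tool call to move; the robot and the scene stay as the last step left them, time stands still between calls to the robot, and variables do not carry over. Pictures are saved under pics/ and viewed, and the job is handed in when it is done.

Besides the shell and the picture viewer there is one more tool, called after "Request:" by a JSON object that holds its "method" and its "body". servo_tool: Moves the arm, as the interface text tells. Its arguments: {"type":"object","properties":{"increments":{"type":"array","items":{"type":"array","items":{"type":"array","items":{"type":"number"}}}},"squeeze":{"type":"number"}},"required":["increments"]}

```bash
ls; mkdir -p pics; cat > h.py <<'E'
import numpy as np, cv2
from cell import env
from scipy.spatial.transform import Rotation as R
def cam(n):
    d=env.read_camera(n); return d
def save(n,f):
    d=cam(n); cv2.imwrite('pics/'+f,d['frame']); np.savez('pics/'+f+'.npz',**{k:np.array(v) for k,v in d.items()}); return d
def ray(d,uv,fish=False):
    K=np.array(d['intrinsics']);Rm=cv2.Rodrigues(np.array(d['rvec'],float))[0];t=np.array(d['tvec']).reshape(3)
    x=(uv[0]-K[0,2])/K[0,0];y=(uv[1]-K[1,2])/K[1,1]
    if fish:
        r=np.hypot(x,y); v=np.array([x/r*np.sin(r),y/r*np.sin(r),np.cos(r)]) if r>0 else np.array([0,0,1.])
    else: v=np.array([x,y,1.])
    return -Rm.T@t, Rm.T@v/np.linalg.norm(v)
def onz(d,uv,z,fish=False):
    o,v=ray(d,uv,fish); return o+v*(z-o[2])/v[2]
def onplane(d,uv,p,n,fish=False):
    o,v=ray(d,uv,fish); return o+v*(np.dot(np.array(p)-o,n)/np.dot(v,n))
def two(a,b):
    (o1,v1),(o2,v2)=a,b
    A=np.stack([v1,-v2],1); s=np.linalg.lstsq(A,o2-o1,rcond=None)[0]
    p,q=o1+s[0]*v1,o2+s[1]*v2; return (p+q)/2,np.linalg.norm(p-q)
def proj(d,P,fish=False):
    K=np.array(d['intrinsics']);Rm=cv2.Rodrigues(np.array(d['rvec'],float))[0];t=np.array(d['tvec']).reshape(3)
    c=Rm@np.array(P,float)+t
    if fish:
        th=np.arctan2(np.hypot(c[0],c[1]),c[2]);h=np.hypot(c[0],c[1]);m=c[:2]/h*th
    else: m=c[:2]/c[2]
    return np.array([K[0,0]*m[0]+K[0,2],K[1,1]*m[1]+K[1,2]])
def load(f):
    z=np.load('pics/'+f+'.npz'); return {k:z[k] for k in z.files}
def st():
    o=env.get_obs(); print({k:np.round(o[k],4).tolist() for k in ('time_s','qpos','tool_pos','tool_rot','force','grip_width')}); return o
E
python3 - <<'E'
from h import *
st()
for n in('scene','top','wrist'):
    d=save(n,n+'0.png'); print(n,np.round(d['intrinsics'],1).tolist(),np.round(ray(d,(256,192))[0],3))
E
```

```text
pics
{'time_s': 0.0, 'qpos': [-64.8543, 18.4411, -4.0139, 83.1744, 1.2946, 78.5402, -3.2591], 'tool_pos': [0.2677, 0.5917, 0.2214], 'tool_rot': [-179.8894, 0.0058, 155.6633], 'force': [-0.37, -0.0428, 0.303], 'grip_width': 0.0871}
scene [[408.5, 0.0, 257.1], [0.0, 408.5, 197.3], [0.0, 0.0, 1.0]] [ 0.013 -1.053  0.921]
top [[457.2, 0.0, 259.8], [0.0, 457.2, 185.0], [0.0, 0.0, 1.0]] [0.294 0.003 1.641]
wrist [[297.3, 0.0, 259.2], [0.0, 297.3, 190.5], [0.0, 0.0, 1.0]] [0.202 0.623 0.384]
```

View pics/scene0.png

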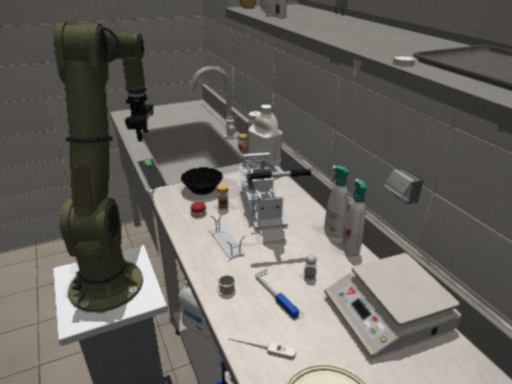

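View pics/top0.png

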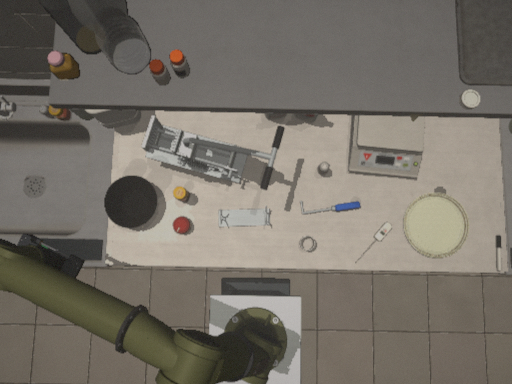

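View pics/wrist0.png

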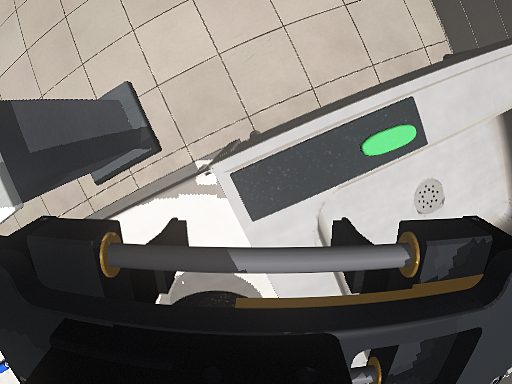

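```bash
python3 - <<'E'
from h import *
d=load('top0.png')
for n,u,v,z in [('L up',151,118,0),('bar1',280,128,.29),('bar2',266,186,.29),('handle',347,207,.014),('rest',246,217,0),('base',254,335,0)]:
    print(n,np.round(onz(d,(u,v),z),3))
t=d['frame']; s=load('scene0.png')['frame']
def c(im,x0,x1,y0,y1,k,f): cv2.imwrite('pics/'+f,cv2.resize(im[y0:y1,x0:x1],None,fx=k,fy=k,interpolation=cv2.INTER_CUBIC))
c(t,135,295,105,205,5,'t0a.png'); c(t,205,375,170,260,4.5,'t0b.png'); c(s,200,330,135,245,6,'s0a.png'); c(s,190,320,210,320,6,'s0b.png')
E
```

```text
L up [0.782 0.4   0.   ]
bar1 [ 0.674 -0.064  0.29 ]
bar2 [ 0.494 -0.025  0.29 ]
handle [ 0.466 -0.322  0.014]
rest [0.423 0.039 0.   ]
base [0.015 0.001 0.   ]
```

View pics/t0a.png

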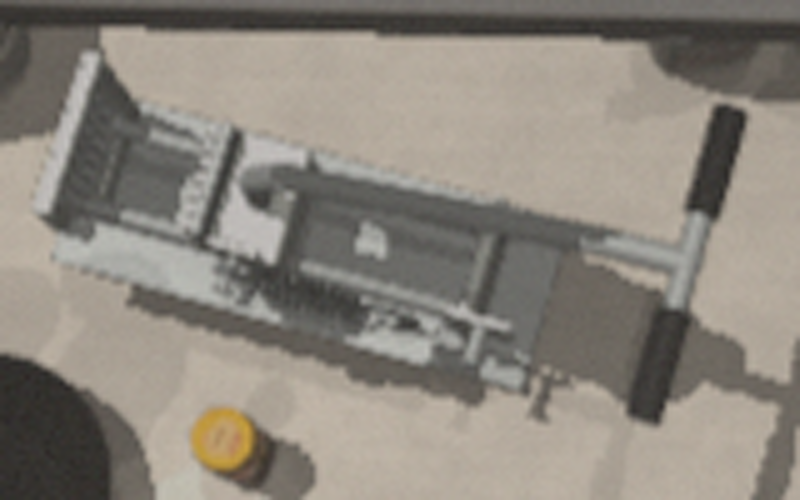

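View pics/t0b.png

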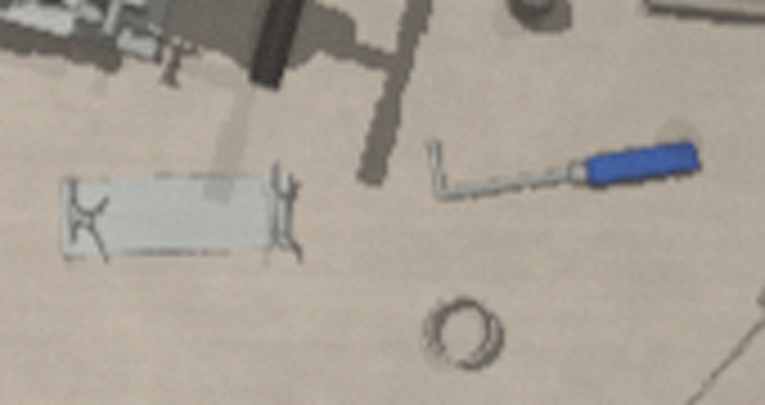

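View pics/s0a.png

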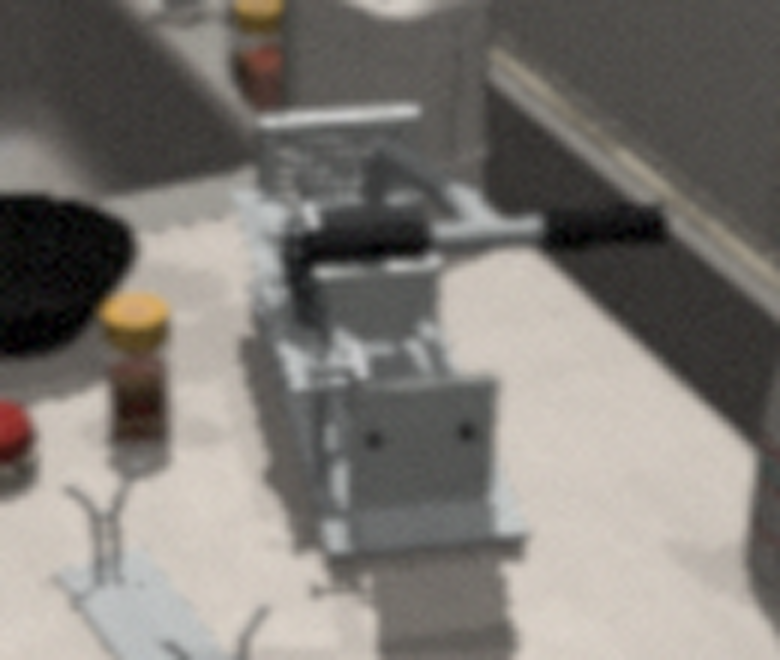

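View pics/s0b.png

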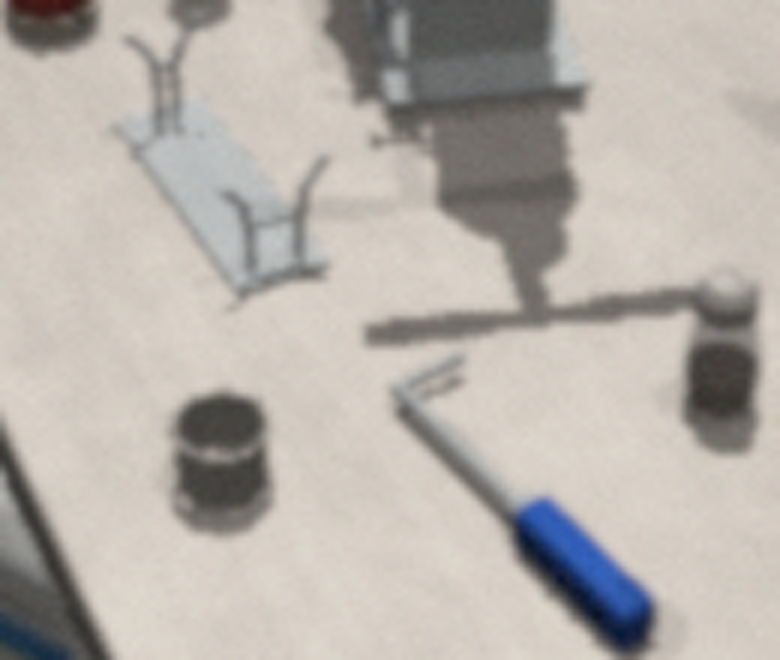

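```bash
python3 - <<'E'
from h import *
d=load('top0.png');t=d['frame']
x0,x1,y0,y1=215,295,125,190
im=cv2.resize(t[y0:y1,x0:x1],None,fx=10,fy=9,interpolation=cv2.INTER_CUBIC)
im=cv2.convertScaleAbs(im,alpha=1.4,beta=0)
cv2.imwrite('pics/t0c.png',im)
s=load('scene0.png')['frame']
cv2.imwrite('pics/s0c.png',cv2.convertScaleAbs(cv2.resize(s[150:230,235:315],None,fx=10,fy=7.5,interpolation=cv2.INTER_CUBIC),alpha=1.4))
E
```

```text
(no output)
```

View pics/t0c.png

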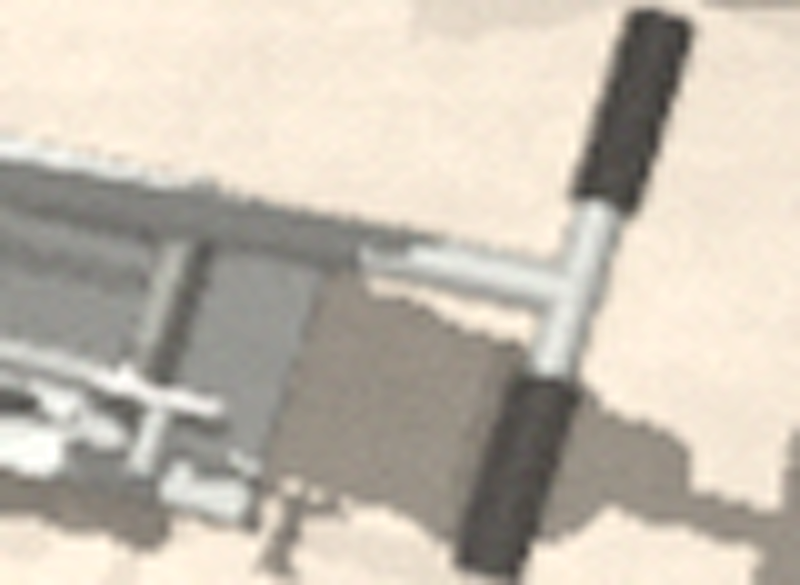

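View pics/s0c.png

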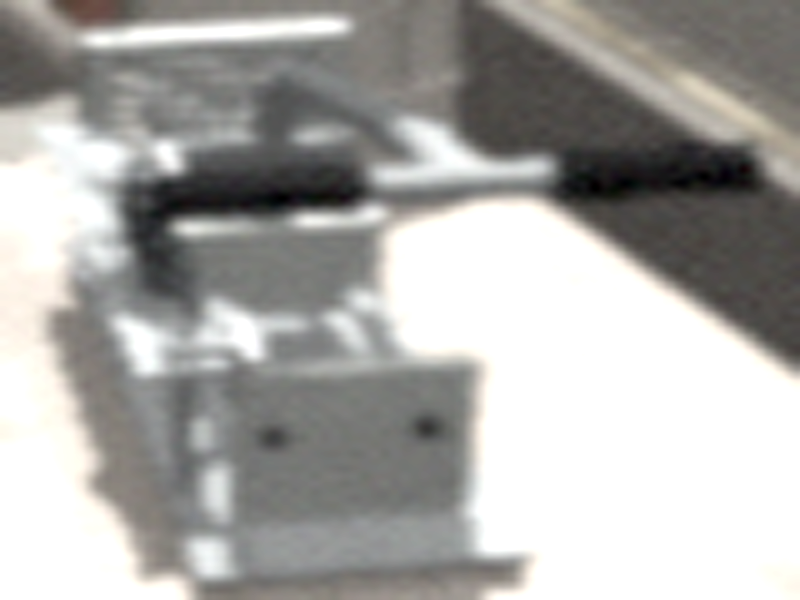

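```bash
python3 - <<'E'
from h import *
d=load('top0.png')
f=lambda u,v:(215+u/10,125+v/9)
e1=onz(d,f(662,15),.29);e2=onz(d,f(490,572),.29)
print('bar',e1,e2,np.linalg.norm(e1-e2)); xa=(e1-e2)/np.linalg.norm(e1-e2); th=np.degrees(np.arctan2(xa[1],xa[0]));print(th)
ya=np.array([-xa[1],xa[0],0]);m=(e1+e2)/2
p=onz(d,f(145,470),.135);p2=onz(d,f(158,410),.135);print('pin',p,p2)
print('pin rel bar in cutter axes',(p-m)@xa,(p-m)@ya,(p2-m)@xa)
# handle: blue mask
h=cv2.cvtColor(d['frame'],cv2.COLOR_BGR2HSV)
m_=((h[...,0]>100)&(h[...,0]<130)&(h[...,1]>130)).astype(np.uint8); m_[:,:290]=0
n,l,s,c=cv2.connectedComponentsWithStats(m_);i=1+np.argmax(s[1:,4]);print(s[i],c[i])
ys,xs=np.where(l==i);P=np.array([onz(d,(x,y),.02)[:2] for x,y in zip(xs,ys)])
r=cv2.minAreaRect(P.astype(np.float32)*1000);print(r, P.mean(0))
b=lambda u,v:(205+u/4.5,170+v/4.5)
print('rod bend',onz(d,b(443,193),.014),'ball',onz(d,b(434,145),.014))
for k in [(64,182),(270,176),(66,256),(272,248)]: print('plate',onz(d,b(*k),.006))
E
```

```text
bar [ 0.67808877 -0.06773313  0.29      ] [ 0.48644198 -0.0189741   0.29      ] 0.19775220315953657
-14.274417949998696
pin [0.54414994 0.09440025 0.135     ] [0.56684386 0.09074241 0.135     ]
pin rel bar in cutter axes -0.07090412031007975 0.12410285428305681 -0.04800895263561407
[336 202  24   8 113] [347.07079646 205.62831858]
((470.14825439453125, -321.46051025390625), (17.006820678710938, 83.8458251953125), 10.667943000793457) [ 0.46983742 -0.32091716]
rod bend [ 0.44106899 -0.16590509  0.014     ] ball [ 0.47920346 -0.15848888  0.014     ]
plate [0.44408779 0.13537791 0.006     ]
plate [ 0.45241389 -0.02857494  0.006     ]
plate [0.3853666  0.13181323 0.006     ]
plate [ 0.39514938 -0.0312451   0.006     ]
```

```bash
cat >> h.py <<'E'
def rot(yaw,tilt):
    """tool orientation: tool y = x-axis of frame with yaw(deg), leaned to rear by tilt"""
    Y=R.from_euler('z',yaw,degrees=True).as_matrix(); t=np.radians(tilt)
    z=np.sin(t)*Y[:,1]-np.cos(t)*Y[:,2]; y=Y[:,0]; x=np.cross(y,z)
    return np.stack([x,y,z],1)
def cur():
    o=env.get_obs(); return np.array(o['tool_pos']),R.from_euler('xyz',o['tool_rot'],degrees=True).as_matrix()
def inc(p,M,base=None):
    """increment from the current pose"""
    P,C=base if base else cur()
    s=C.T@(np.array(p)-P); r=R.from_matrix(C.T@M).as_rotvec(degrees=True)
    print('inc',np.round(s,4).tolist(),np.round(r,2).tolist()); return s,r
E
python3 - <<'E'
from h import *
inc([.27,.50,.42],rot(20,0)); inc([.43,.06,.42],rot(-10,0))
print(rot(65.66,0))
E
```

```text
inc [-0.0399, -0.083, -0.1982] [-0.08, 0.04, 45.66]
inc [-0.367, -0.418, -0.1976] [-0.07, 0.06, 75.66]
[[-0.91111576  0.41215054 -0.        ]
 [ 0.41215054  0.91111576  0.        ]
 [ 0.          0.         -1.        ]]
```

Request:
{"method": "servo_tool", "body": {"increments": [[[-0.01, -0.03, -0.05, 0, 0, 8, 1], [-0.03, -0.06, -0.1, 0, 0, 16, 1], [-0.05, -0.09, -0.14, 0, 0, 24, 1], [-0.08, -0.12, -0.18, 0, 0, 32, 1], [-0.12, -0.15, -0.2, 0, 0, 40, 1], [-0.16, -0.19, -0.2, 0, 0, 48, 1], [-0.2, -0.23, -0.2, 0, 0, 56, 1], [-0.24, -0.27, -0.2, 0, 0, 64, 1], [-0.28, -0.31, -0.2, 0, 0, 70, 1], [-0.31, -0.35, -0.2, 0, 0, 75, 1], [-0.34, -0.38, -0.2, 0, 0, 75, 1], [-0.367, -0.418, -0.2, 0, 0, 75, 1], [-0.367, -0.418, -0.2, 0, 0, 75, 1], [-0.367, -0.418, -0.2, 0, 0, 75, 1]]]}}

```text
time_s: 1.55
tool_pos: [0.4311, 0.0526, 0.4231]
tool_rot: [179.9, 0.0, 79.9]
force: [-0.3, 0.4, -0.7]
grip_width: 0.0874
```

```bash
python3 - <<'E'
from h import *
d=save('wrist','w1.png'); st()
cv2.imwrite('pics/w1b.png',cv2.resize(d['frame'],None,fx=1.56,fy=1.56,interpolation=cv2.INTER_CUBIC))
E
```

```text
{'time_s': 1.6, 'qpos': [-42.47, -11.5942, 25.8295, 90.9208, 5.0406, 99.453, -26.019], 'tool_pos': [0.4304, 0.0567, 0.4229], 'tool_rot': [179.9762, -0.0698, 80.2472], 'force': [0.5373, 0.7583, -0.1529], 'grip_width': 0.087}
```

View pics/w1b.png

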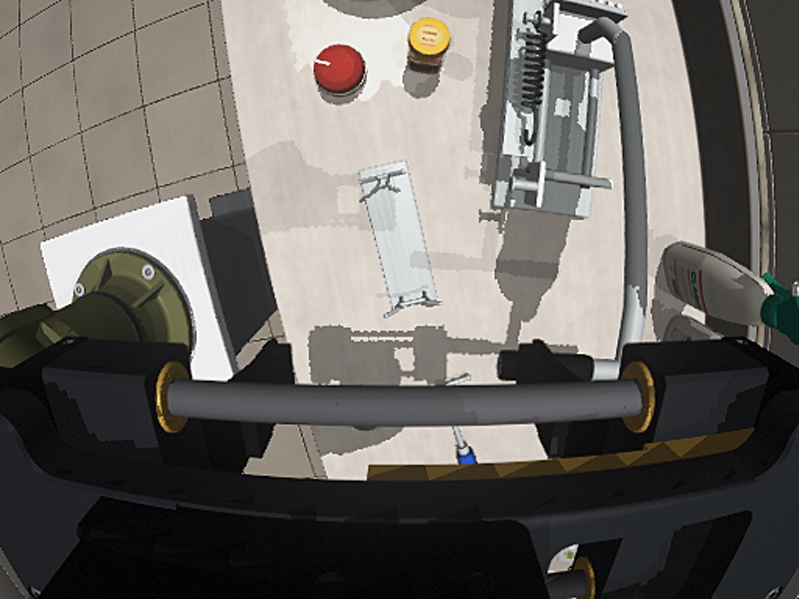

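```bash
python3 - <<'E'
from h import *
f=load('w1.png')['frame']
cv2.imwrite('pics/w1c.png',cv2.convertScaleAbs(cv2.resize(f[0:145,305:405],None,fx=5,fy=4.1,interpolation=cv2.INTER_CUBIC),alpha=1.2))
cv2.imwrite('pics/w1d.png',cv2.resize(f[95:210,215:295],None,fx=5,fy=5,interpolation=cv2.INTER_CUBIC))
E
```

```text
(no output)
```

View pics/w1c.png

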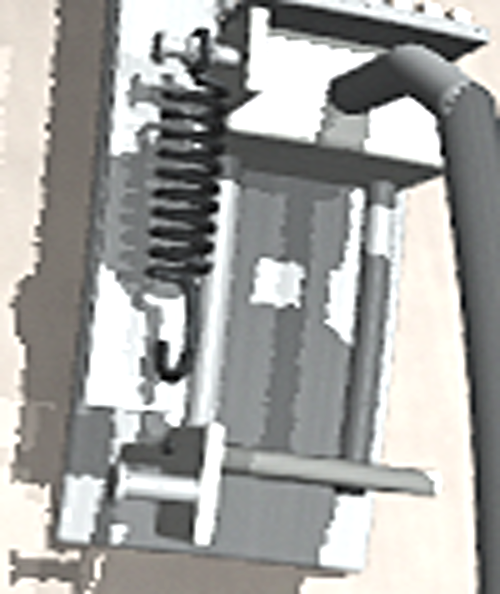

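View pics/w1d.png

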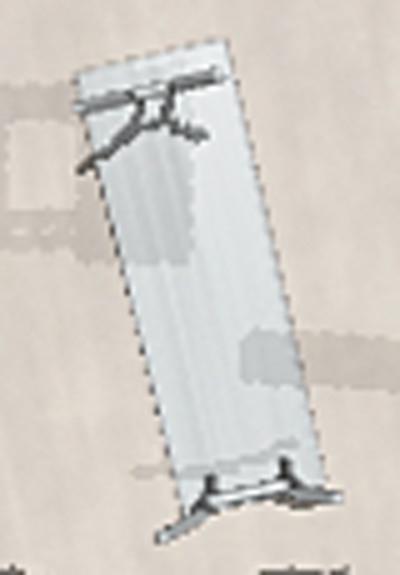

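```bash
python3 - <<'E'
from h import *
d=load('w1.png')
g=lambda u,v:(305+u/5,v/4.1)
yaw=-14.3
X=rot(yaw,0)[:,1];Y=rot(yaw,0)[:,0]
h=onz(d,g(125,481),.135,1);e=onz(d,g(199,487),.135,1)
print('head in,ear',h,e,np.linalg.norm(h-e),np.degrees(np.arctan2(*(e-h)[[1,0]])))
pin=(h+e)/2;print('pin',pin)
for n,c,z in [('hookfront',(175,382),.128),('front axis',(175,372),.128),('top right',(187,310),.145),('tip',(160,347),.11)]:
    q=onz(d,g(*c),z,1);r=q-pin;print(n,q,'cut x,y',r@X*1e3-58,r@Y*1e3-130)
# base corners rear z~0.01
b=[onz(d,g(58,540),.012,1),onz(d,g(360,570),.012,1)];print(b,np.degrees(np.arctan2(*(b[1]-b[0])[[1,0]])), [((q-pin)@X*1e3-58,(q-pin)@Y*1e3-130) for q in b])
k=lambda u,v:(215+u/5,95+v/5)
C=[onz(d,k(*c),.006,1) for c in [(76,75),(225,40),(183,520),(325,480)]]
for c in C: print('plate',c)
print(np.linalg.norm(C[0]-C[1]),np.linalg.norm(C[1]-C[3]),np.linalg.norm(C[0]-C[2]))
# fork bases
for n,c,z in [('narrow L',(142,92),.055),('narrow R',(167,88),.055),('wide L',(212,485),.02),('wide R',(285,465),.02)]: print(n,onz(d,k(*c),z,1))
E
```

```text
head in,ear [0.54916256 0.0985262  0.135     ] [0.57243909 0.09311565 0.135     ] 0.023897095351653744 -13.085835391155953
pin [0.56080083 0.09582092 0.135     ]
hookfront [0.57279929 0.13363966 0.128     ] cut x,y -55.71448970246711 -90.3894397440148
front axis [0.57342594 0.13745536 0.128     ] cut x,y -56.049731884725524 -86.53718623081153
top right [0.57624253 0.15947441 0.145     ] cut x,y -58.75908845152514 -64.50468657291314
tip [0.57515359 0.1484449  0.11      ] cut x,y -57.09001416457231 -75.46141869505476
[array([0.54716483, 0.06717508, 0.012     ]), array([0.67136701, 0.03492547, 0.012     ])] -14.55565525198006 [(np.float64(-64.13799752269114), np.float64(-161.12634917649993)), (np.float64(64.18148546955753), np.float64(-161.69891783260005))]
plate [0.38912441 0.13685022 0.006     ]
plate [0.44812377 0.13977771 0.006     ]
plate [ 0.39779244 -0.04679463  0.006     ]
plate [ 0.45752584 -0.04019149  0.006     ]
0.0590719458284122 0.18021462127481633 0.18384930069502817
narrow L [0.41562631 0.12548081 0.055     ]
narrow R [0.42457933 0.1252782  0.055     ]
wide L [ 0.41280899 -0.03041682  0.02      ]
wide R [ 0.44257782 -0.02738241  0.02      ]
```

```bash
python3 - <<'E'
from h import *
d=save('wrist','w2.png'); st()
f=d['frame']
cv2.imwrite('pics/w2c.png',cv2.convertScaleAbs(cv2.resize(f[0:145,305:405],None,fx=5,fy=4.1,interpolation=cv2.INTER_CUBIC),alpha=1.2))
cv2.imwrite('pics/w2d.png',cv2.resize(f[95:210,215:295],None,fx=5,fy=5,interpolation=cv2.INTER_CUBIC))
E
```

```text
{'time_s': 1.65, 'qpos': [-42.5522, -11.547, 25.6381, 90.9376, 4.9709, 99.4463, -26.0383], 'tool_pos': [0.43, 0.0593, 0.4226], 'tool_rot': [-179.986, -0.0662, 80.5105], 'force': [-0.2016, 1.1178, -0.5771], 'grip_width': 0.0867}
```

View pics/w2c.png

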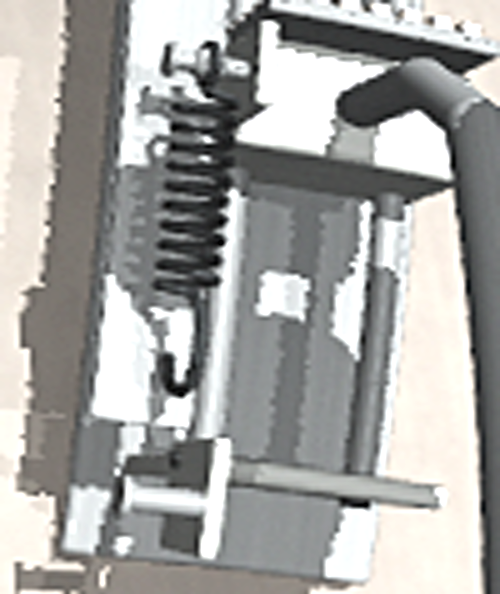

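View pics/w2d.png

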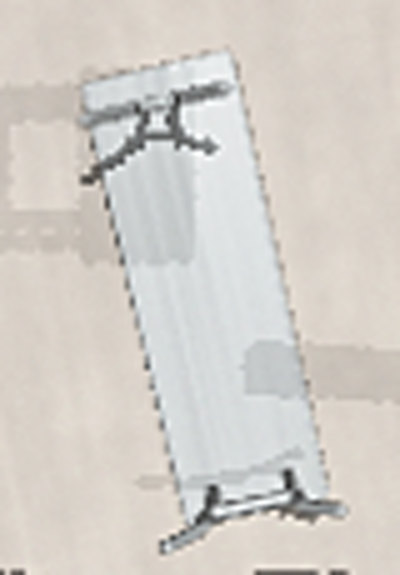

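```bash
python3 - <<'E'
from h import *
d=load('w2.png')
g=lambda u,v:(305+u/5,v/4.1)
yaw=-14.3
X=rot(yaw,0)[:,1];Y=rot(yaw,0)[:,0]
h=onz(d,g(130,496),.135,1);e=onz(d,g(206,499),.135,1)
print('head in,ear',h,e,np.linalg.norm(h-e))
pin=(h+e)/2;print('pin',pin)
for n,c,z in [('hookfront',(182,395),.128),('top right',(202,325),.145),('tip',(165,360),.11)]:
    q=onz(d,g(*c),z,1);r=q-pin;print(n,q,'cut x,y',r@X*1e3-58,r@Y*1e3-130)
b=[onz(d,g(62,552),.01,1),onz(d,g(365,584),.01,1)];print(b,np.degrees(np.arctan2(*(b[1]-b[0])[[1,0]])), [((q-pin)@X*1e3-58,(q-pin)@Y*1e3-130) for q in b])
k=lambda u,v:(215+u/5,95+v/5)
C=[onz(d,k(*c),.006,1) for c in [(82,85),(232,50),(187,520),(328,500)]]
for c in C: print('plate',c)
print(np.linalg.norm(C[0]-C[1]),np.linalg.norm(C[1]-C[3]),np.linalg.norm(C[0]-C[2]))
t=load('top0.png')
tf=lambda u,v:(215+u/10,125+v/9)
# triangulate pin head and ear with top
for a,b_ in [((130,496),(143,470)),((206,499),(160,405))]:
    print('tri',two(ray(d,g(*a),1),ray(t,tf(*b_))))
b2=[onz(t,tf(268,478),.01)];print('top base corner',b2)
E
```

```text
head in,ear [0.54864078 0.0978669  0.135     ] [0.57280032 0.09358514 0.135     ] 0.024536033661083263
pin [0.56072055 0.09572602 0.135     ]
hookfront [0.5728075  0.13368623 0.128     ] cut x,y -55.66368664073666 -90.23049508641965
top right [0.57842323 0.15867935 0.145     ] cut x,y -56.39523506789588 -64.6246894130663
tip [0.57441509 0.14839289 0.11      ] cut x,y -57.73844453260285 -75.58244038080744
[array([0.54706687, 0.06636864, 0.01      ]), array([0.67247751, 0.03336487, 0.01      ])] -14.74397780070152 [(np.float64(-63.97939114364415), np.float64(-161.8202068198638)), (np.float64(65.69739096781103), np.float64(-162.82507603322944))]
plate [0.38919471 0.13702689 0.006     ]
plate [0.4485651  0.14025239 0.006     ]
plate [ 0.39887458 -0.04245047  0.006     ]
plate [ 0.45686207 -0.04379317  0.006     ]
0.05945794367803218 0.18423248195893704 0.1797382100894048
tri (array([0.54696208, 0.096485  , 0.13206085]), np.float64(0.00521396984078088))
tri (array([0.57124174, 0.09186785, 0.13290755]), np.float64(0.005238240443889198))
top base corner [array([0.56261685, 0.05748043, 0.01      ])]
```

```bash
python3 - <<'E'
from h import *
t=load('top0.png')
print('shaker top',onz(t,(323,167),.09))
M=rot(10.6,35); yp=rot(10.6,0)[:,0]
g=np.array([.4705,-.323,0])+.016*yp+np.array([0,0,.009])
pre=g-.10*M[:,2]
print(g,pre); inc([.44,-.2,.40],rot(5,15)); inc(pre,M); st()
E
```

```text
shaker top [ 0.59458867 -0.22463432  0.09      ]
[ 0.46755678 -0.30727303  0.009     ] [ 0.47810779 -0.36365189  0.0909152 ]
inc [-0.2541, 0.0526, 0.0223] [1.89, 14.85, -14.41]
inc [-0.4096, 0.1173, 0.3312] [6.13, 34.57, -19.46]
{'time_s': 1.65, 'qpos': [-42.5522, -11.547, 25.6381, 90.9376, 4.9709, 99.4463, -26.0383], 'tool_pos': [0.43, 0.0593, 0.4226], 'tool_rot': [-179.986, -0.0662, 80.5105], 'force': [-0.2016, 1.1178, -0.5771], 'grip_width': 0.0867}
```

Request:
{"method": "servo_tool", "body": {"increments": [[[-0.05, 0.01, 0.0, 0, 3, -3, 1], [-0.1, 0.02, 0.0, 1, 6, -6, 1], [-0.15, 0.03, 0.0, 1, 9, -9, 1], [-0.2, 0.04, 0.01, 2, 12, -12, 1], [-0.25, 0.05, 0.03, 2, 15, -14, 1], [-0.29, 0.07, 0.07, 3, 20, -16, 1], [-0.32, 0.08, 0.11, 4, 25, -17, 1], [-0.35, 0.09, 0.15, 5, 30, -18, 1], [-0.37, 0.1, 0.19, 6, 34, -19, 1], [-0.385, 0.11, 0.23, 6.1, 34.6, -19.5, 1], [-0.4, 0.115, 0.27, 6.1, 34.6, -19.5, 1], [-0.4096, 0.1173, 0.31, 6.1, 34.6, -19.5, 1], [-0.4096, 0.1173, 0.331, 6.1, 34.6, -19.5, 1], [-0.4096, 0.1173, 0.331, 6.1, 34.6, -19.5, 1], [-0.4096, 0.1173, 0.331, 6.1, 34.6, -19.5, 1]]]}}

```text
time_s: 3.15
tool_pos: [0.479, -0.3609, 0.0881]
tool_rot: [-179.8, -35.3, 100.7]
force: [0.2, 0.2, 1.1]
grip_width: 0.0869
```

```bash
python3 - <<'E'
from h import *
d=save('wrist','w3.png'); st()
M=rot(10.6,35); yp=rot(10.6,0)[:,0]
g=np.array([.4705,-.323,0])+.016*yp+np.array([0,0,.009]); inc(g-.1*M[:,2],M);inc(g,M)
cv2.imwrite('pics/w3b.png',cv2.resize(d['frame'],None,fx=1.56,fy=1.56,interpolation=cv2.INTER_CUBIC))
E
```

```text
{'time_s': 3.2, 'qpos': [15.5487, 50.7855, 51.2529, 75.4042, -46.0445, 106.4743, 79.0452], 'tool_pos': [0.4797, -0.3616, 0.0911], 'tool_rot': [-179.9732, -35.1337, 100.8466], 'force': [0.4337, 0.1684, 0.555], 'grip_width': 0.0869}
inc [-0.0015, -0.002, -0.0009] [-0.17, -0.13, 0.2]
inc [-0.0018, -0.0017, 0.0991] [-0.17, -0.13, 0.2]
```

View pics/w3b.png

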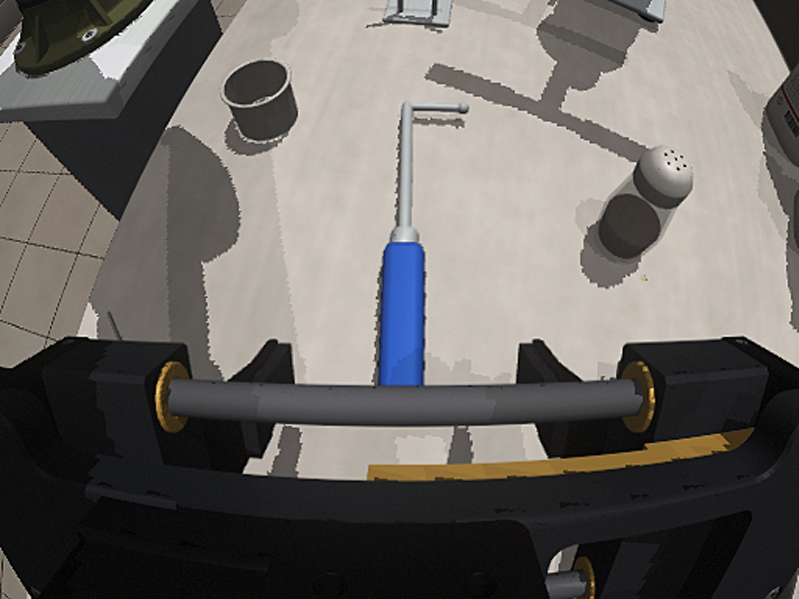

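```bash
python3 - <<'E'
from h import *
d=load('w3.png')
k=lambda u,v:(u/1.5625,v/1.5625)
b=onz(d,k(406,107),.014,1); f=onz(d,k(404,243),.026,1); ba=onz(d,k(462,107),.014,1)
print(b,f,ba,np.linalg.norm((b-f)[:2]))
v=(b-f)[:2];v/=np.linalg.norm(v);print('yaw',np.degrees(np.arctan2(-v[0],v[1])),'origin from bend',b[:2]-.160*v,'from front',f[:2]-.045*v, np.linalg.norm(ba-b))
E
```

```text
[ 0.44138604 -0.16206136  0.014     ] [ 0.46215629 -0.27694312  0.026     ] [ 0.48091015 -0.15368008  0.014     ] 0.11674426462684781
yaw 10.248185169240335 origin from bend [ 0.46985202 -0.31950877] from front [ 0.47016235 -0.32122521] 0.040402980396280805
```

Request:
{"method": "servo_tool", "body": {"increments": [[[-0.001, -0.002, 0.03, 0, 0, 0, 1], [-0.001, -0.002, 0.06, 0, 0, 0, 1], [-0.001, -0.002, 0.08, 0, 0, 0, 1], [-0.001, -0.002, 0.093, 0, 0, 0, 1], [-0.001, -0.002, 0.098, 0, 0, 0, 1], [-0.001, -0.002, 0.098, 0, 0, 0, 1], [-0.001, -0.002, 0.098, 0, 0, 0, -1], [-0.001, -0.002, 0.098, 0, 0, 0, -1], [-0.001, -0.002, 0.098, 0, 0, 0, -1], [-0.001, -0.002, 0.098, 0, 0, 0, -1], [-0.001, -0.002, 0.098, 0, 0, 0, -1], [-0.001, -0.002, 0.098, 0, 0, 0, -1], [-0.001, -0.002, 0.098, 0, 0, 0, -1]]], "squeeze": 60}}

```text
time_s: 4.5
tool_pos: [0.467, -0.3091, 0.0106]
tool_rot: [180.0, -35.0, 100.8]
force: [-0.2, 0.4, -0.1]
grip_width: 0.039
```

```bash
python3 - <<'E'
from h import *
d=save('wrist','w4.png'); st()
cv2.imwrite('pics/w4b.png',cv2.resize(d['frame'],None,fx=1.56,fy=1.56,interpolation=cv2.INTER_CUBIC))
E
```

```text
{'time_s': 4.55, 'qpos': [10.6533, 51.3037, 49.8938, 86.0943, -47.6433, 97.2429, 81.6331], 'tool_pos': [0.467, -0.3091, 0.0106], 'tool_rot': [179.9538, -34.9646, 100.8077], 'force': [0.5273, -0.1882, -0.2033], 'grip_width': 0.0351}
```

View pics/w4b.png

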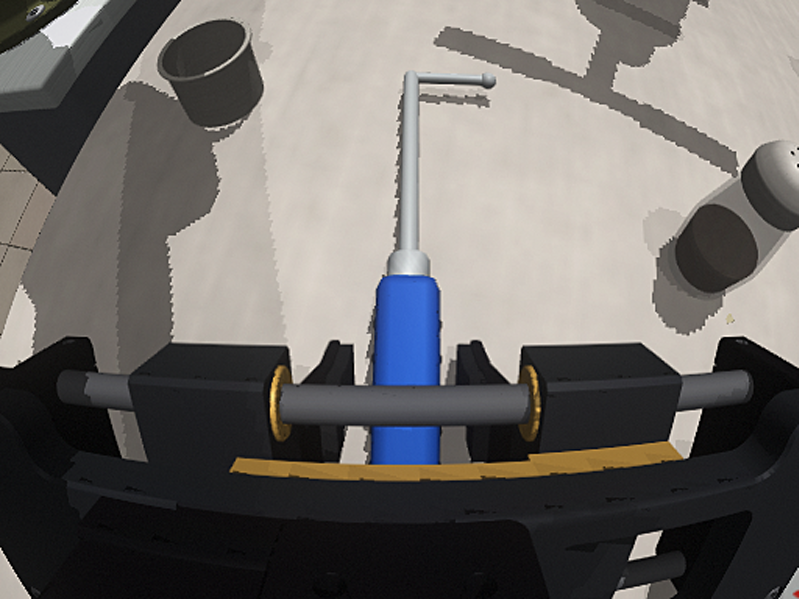

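Still closing (35 mm open, handle 24 mm). Wait a few more rows.

Request:
{"method": "servo_tool", "body": {"increments": [[[0, 0, 0, 0, 0, 0, -1], [0, 0, 0, 0, 0, 0, -1], [0, 0, 0, 0, 0, 0, -1], [0, 0, 0, 0, 0, 0, -1], [0, 0, 0, 0, 0, 0, -1], [0, 0, 0, 0, 0, 0, -1]]], "squeeze": 60}}

```text
time_s: 5.15
tool_pos: [0.4671, -0.309, 0.0107]
tool_rot: [179.9, -35.0, 100.8]
force: [-1.0, -0.4, 0.6]
grip_width: 0.0235
```

Request:
{"method": "servo_tool", "body": {"increments": [[[-0.006, 0, -0.01, 0, 0, 0, -1], [-0.029, 0, -0.041, 0, 0, 0, -1], [-0.043, 0, -0.061, 0, 0, 0, -1], [-0.057, 0, -0.082, 0, 0, 0, -1], [-0.057, 0, -0.082, 0, 0, 0, -1], [-0.057, 0, -0.082, 0, 0, 0, -1]]], "squeeze": 60}}

```text
time_s: 5.75
tool_pos: [0.484, -0.4022, 0.045]
tool_rot: [180.0, -34.9, 100.7]
force: [-0.6, 0.7, -1.1]
grip_width: 0.0238
```

```bash
python3 - <<'E'
from h import *
d=save('wrist','w5.png'); st()
cv2.imwrite('pics/w5b.png',cv2.resize(d['frame'],None,fx=1.56,fy=1.56,interpolation=cv2.INTER_CUBIC))
E
```

```text
{'time_s': 5.8, 'qpos': [20.2317, 56.495, 49.4412, 70.4757, -47.8992, 105.4664, 80.4452], 'tool_pos': [0.4844, -0.401, 0.0449], 'tool_rot': [179.9611, -34.9953, 100.7836], 'force': [-0.5554, -0.0179, -1.6121], 'grip_width': 0.0235}
```

View pics/w5b.png

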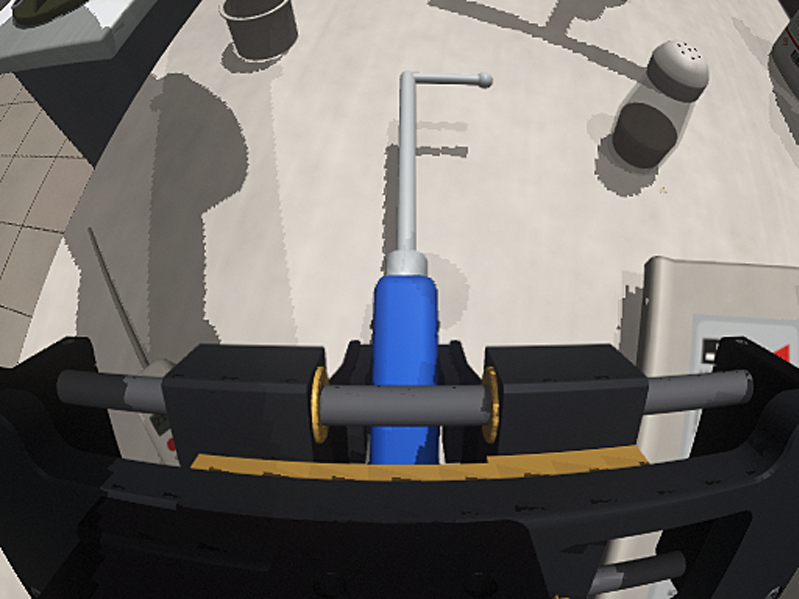

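```bash
cat >> h.py <<'E'
# puller pose in tool: puller y dir tilt A, TCP at puller (0,YT,ZT)
def RPT(A=35):  # puller->tool rotation
    return rot(0,A).T  # tool cols expressed in puller frame -> transpose maps puller vec to tool
TP=np.array([0,.0114,-.0033])
def pul2tool(v,A=35,tp=TP): return RPT(A)@(np.array(v)-tp)
def p2w(v,A=35,tp=TP):
    P,C=cur(); return P+C@pul2tool(v,A,tp)
E
python3 - <<'E'
from h import *
d=load('w5.png')
for v in [(0,.16,0),(.04,.16,0),(0,.045,.0),(-.012,.04,.014),(.012,.04,.014)]: print(v,proj(d,p2w(v),1)*1.5625,p2w(v))
E
```

```text
(0, 0.16, 0) [405.78429013  78.24679004] [ 0.45661039 -0.25504527  0.0481395 ]
(0.04, 0.16, 0) [482.23451509  80.08623225] [ 0.49590692 -0.24757652  0.04816173]
(0, 0.045, 0.0) [406.12261505 283.88700304] [ 0.47808302 -0.36802281  0.04814894]
(-0.012, 0.04, 0.014) [373.30198915 282.7641115 ] [ 0.4672198  -0.37517583  0.06214268]
(0.012, 0.04, 0.014) [439.02862663 282.70999503] [ 0.49079772 -0.37069458  0.06215601]
```

```bash
cat >> h.py <<'E'
CY=-14.4; PIN=np.array([.559,.094,.135])
CX=rot(CY,0)[:,1]; CYA=rot(CY,0)[:,0]
def c2w(c): # cutter mm -> world
    c=np.array(c,float)/1e3; return PIN+CX*(c[0]+.058)+CYA*(c[1]+.130)+np.array([0,0,c[2]-.135])
def w2c(w):
    r=np.array(w)-PIN; return np.array([r@CX-.058,r@CYA-.130,r[2]+.135])*1e3
def tcp_for_peg(c,pitch,yaw=None,A=35,tp=TP,pp=(.028,.16,0)):
    M=rot(CY if yaw is None else yaw,A+pitch); return c2w(c)-M@pul2tool(pp,A,tp),M
E
python3 - <<'E'
from h import *
d=load('w5.png');P,C=cur()
print('cam in tool',C.T@(ray(d,(256,192),1)[0]-P), 'axis',C.T@ray(d,(259.2,190.5001),1)[1])
for c in [(-108,-74,165),(-88,-74,132)]:
    p,M=tcp_for_peg(c,12); print(p,w2c(p)); inc(p,M)
E
```

```text
cam in tool [ 0.07303577 -0.00021041 -0.16243179] axis [-0.2654416  -0.00129944  0.96412607]
[0.46140002 0.02751681 0.13087644] [-136.         -218.66662489  130.87643566]
inc [0.3977, 0.0575, 0.1735] [-16.51, 11.8, 19.05]
[0.48077168 0.02254301 0.09787644] [-116.         -218.66662489   97.87643566]
inc [0.3718, 0.0756, 0.1956] [-16.51, 11.8, 19.05]
```

Request:
{"method": "servo_tool", "body": {"increments": [[[0.02, 0, -0.028, 0, 0, 0, -1], [0.04, 0, -0.05, 0, 0, 0, -1], [0.08, 0.005, -0.045, -2, 1.5, 2, -1], [0.12, 0.01, -0.02, -4, 3, 5, -1], [0.16, 0.015, 0.01, -6, 4.5, 7, -1], [0.2, 0.02, 0.04, -8, 6, 9, -1], [0.24, 0.03, 0.07, -10, 7.5, 12, -1], [0.28, 0.035, 0.1, -12, 9, 14, -1], [0.32, 0.045, 0.125, -14, 10.5, 16.5, -1], [0.355, 0.05, 0.15, -16.5, 11.8, 19, -1], [0.38, 0.055, 0.165, -16.5, 11.8, 19, -1], [0.395, 0.057, 0.173, -16.5, 11.8, 19, -1], [0.395, 0.057, 0.173, -16.5, 11.8, 19, -1], [0.395, 0.057, 0.173, -16.5, 11.8, 19, -1]]], "squeeze": 60}}

```text
time_s: 7.2
tool_pos: [0.461, 0.0258, 0.1299]
tool_rot: [179.9, -47.0, 75.8]
force: [-0.3, 0.9, 0.1]
grip_width: 0.0239
```

```bash
python3 - <<'E'
from h import *
d=save('wrist','w6.png'); st()
cv2.imwrite('pics/w6b.png',cv2.resize(d['frame'],None,fx=1.56,fy=1.56,interpolation=cv2.INTER_CUBIC))
s=save('scene','s6.png')['frame']
cv2.imwrite('pics/s6b.png',cv2.resize(s[120:280,170:340],None,fx=4,fy=3.7,interpolation=cv2.INTER_CUBIC))
for c in [(-108,-74,165),(-88,-74,132)]:
    p,M=tcp_for_peg(c,12); inc(p,M)
E
```

```text
{'time_s': 7.25, 'qpos': [-26.8984, 13.1592, 59.3902, 123.5247, -56.1656, 79.7739, 45.6096], 'tool_pos': [0.4613, 0.0248, 0.1297], 'tool_rot': [179.9133, -46.959, 75.7467], 'force': [0.4536, -0.5079, -1.4796], 'grip_width': 0.0233}
inc [0.0031, -0.0009, 0.0015] [0.02, 0.07, 0.06]
inc [-0.021, 0.019, 0.024] [0.02, 0.07, 0.06]
```

View pics/w6b.png

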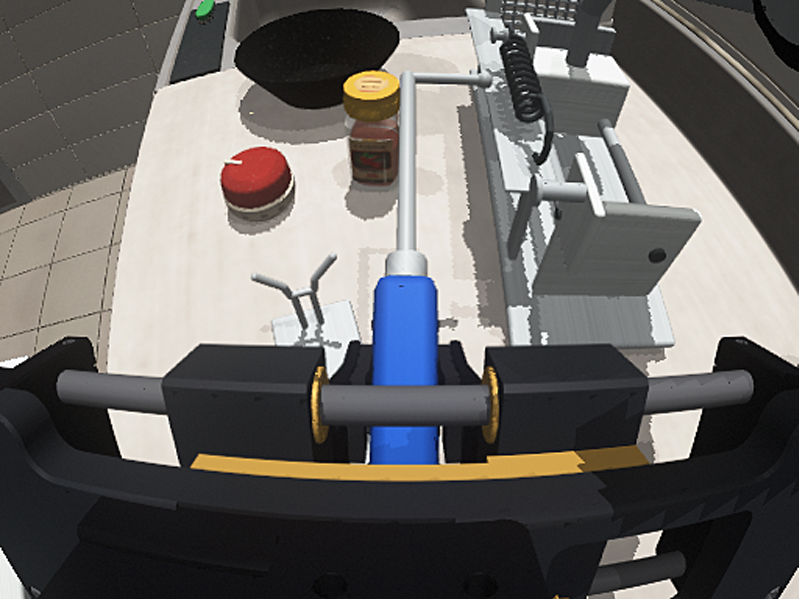

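View pics/s6b.png

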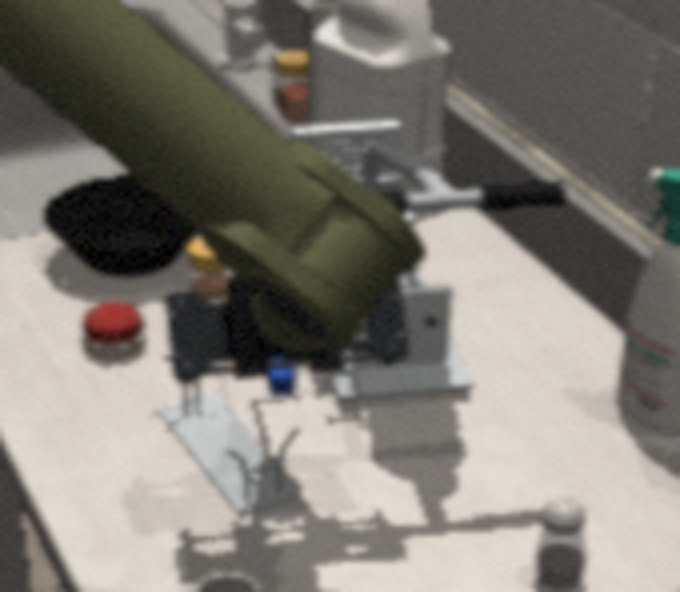

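```bash
python3 - <<'E'
from h import *
d=save('top','t6.png'); f=d['frame']
cv2.imwrite('pics/t6b.png',cv2.resize(f[100:260,150:350],None,fx=4,fy=3.7,interpolation=cv2.INTER_CUBIC))
for c in [(-100,-257,290),(100,-257,290)]: print(c2w(c), (proj(d,c2w(c))-[150,100])*[4,3.7])
print((proj(d,cur()[0])-[150,100])*[4,3.7])
w=load('w6.png')
# hook front + pin in w6, ray-plane with cutter spring plane
k=lambda u,v:(u/1.5625,v/1.5625)
for n,uv in [('hook lowest front',(541,160)),('pin head near',(543,190)),('ball',(486,78))]:
    print(n,w2c(onplane(w,k(*uv),c2w((-58,0,0)),CX,1)))
for v in [(0,.16,0),(.04,.16,0)]: print(proj(w,p2w(v),1)*1.5625)
print('pin pred',proj(w,c2w((-73,-130,135)),1)*1.5625,proj(w,c2w((-46,-130,135)),1)*1.5625)
cv2.imwrite('pics/w6c.png',cv2.resize(w['frame'][0:190,290:420],None,fx=4.5,fy=3.15*1,interpolation=cv2.INTER_CUBIC))
E
```

```text
[ 0.48673589 -0.01856509  0.29      ] [455.45973697 327.28395335]
[ 0.68045252 -0.06830306  0.29      ] [525.58962436  95.9003915 ]
[400.23005947 379.10080117]
hook lowest front [-58.         -86.65806319 119.45598823]
pin head near [ -58.         -102.84562098  110.67409262]
ball [-58.         115.14044879  51.67609357]
[409.19135957  81.67699155]
[486.13110033  83.91157271]
pin pred [535.11248088 193.14616573] [585.52611126 195.9084065 ]
```

View pics/t6b.png

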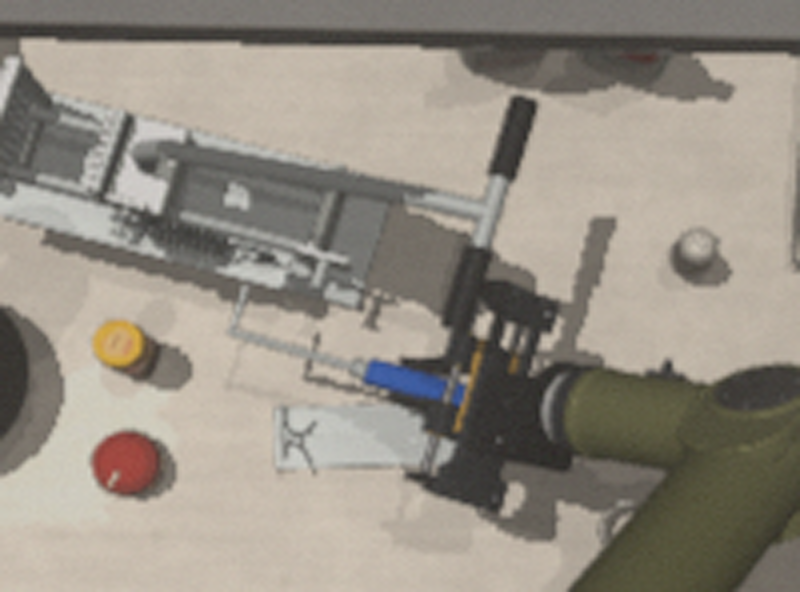

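View pics/w6c.png

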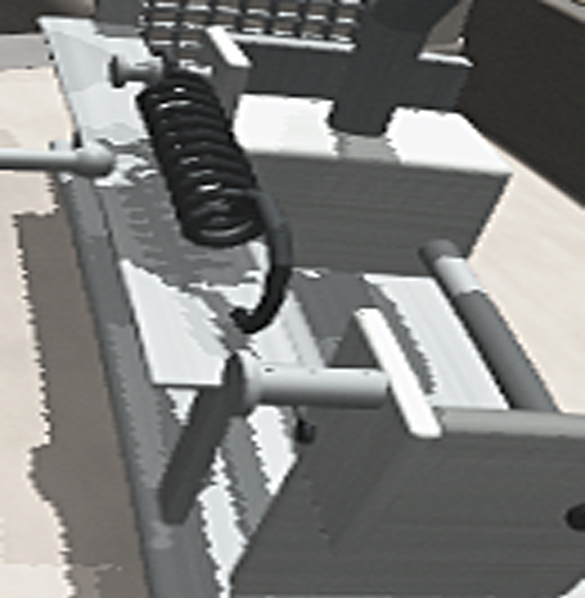

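```bash
python3 - <<'E'
from h import *
w=load('w6.png');w2=load('w2.png')
g6=lambda u,v:(290+u/4.5,v/3.15); g2=lambda u,v:(305+u/5,v/4.1)
for n,a,b in [('pin head',(248,386),(130,496)),('pin ear',(375,388),(206,499))]:
    p,r=two(ray(w,g6(*a),1),ray(w2,g2(*b),1)); print(n,p,r,w2c(p))
for n,uv in [('outer bottom',(258,332)),('tip',(236,322)),('tip top',(240,312)),('outer right',(291,265)),('inner right',(270,262)),('top outer',(278,210)),('inner top',(262,225))]:
    print(n,w2c(onplane(w,g6(*uv),c2w((-58,0,0)),CX,1)))
E
```

```text
pin head [0.54787795 0.09819508 0.13508001] 0.0015758961013498697 [ -69.8159016  -128.70265838  135.08000882]
pin ear [0.5722187  0.09395465 0.13418973] 0.0017735197651297207 [ -45.18531006 -126.75656778  134.18973025]
outer bottom [-58.         -91.30856839 119.95661742]
tip [-58.         -76.89448019 110.95713556]
tip top [-58.         -76.98971853 115.11036468]
outer right [-58.         -94.14906265 146.93861087]
inner right [-58.         -83.02873083 139.18818381]
top outer [-58.         -77.04654614 152.99543479]
inner top [-58.         -71.19536492 143.53967814]
```

```bash
sed -i 's/PIN=np.array(\[.559,.094,.135\])/PIN=np.array([.5600,.0960,.135])/' h.py; python3 - <<'E'
from h import *
w=load('w6.png');w2=load('w2.png');w1=load('w1.png')
g6=lambda u,v:(290+u/4.5,v/3.15); g2=lambda u,v:(305+u/5,v/4.1)
for n,a,b,c in [('tip',(240,318),(165,358),(160,345))]:
    for W,q in ((w2,b),(w1,c)):
        p,r=two(ray(w,g6(*a),1),ray(W,g2(*q),1)); print(n,p,r,w2c(p))
for n,c,z in [('hookfront',(182,395),.128),('hookfront',(182,395),.14),('tip',(165,360),.11)]:
    print(n,w2c(onz(w2,g2(*c),z,1)))
for n,uv in [('tip',(238,317)),('outer right',(291,265)),('inner right',(270,262)),('top outer',(278,210)),('inner top',(262,225))]:
    print(n,w2c(onplane(w,g6(*uv),c2w((-58,0,0)),CX,1)))
for c in [(-88,-75,133)]:
    p,M=tcp_for_peg(c,12); inc(p,M)
E
```

```text
tip [0.57508855 0.14913133 0.10893527] 0.0005229632249877953 [-56.59870333 -74.78552163 108.93527162]
tip [0.57559597 0.14932753 0.10869348] 0.0001135553613002155 [-56.15601974 -74.46929121 108.69348087]
hookfront [-54.96705209 -90.31265612 128.        ]
hookfront [-58.24468837 -91.28207059 140.        ]
tip [-57.06737249 -75.66824486 110.        ]
tip [-58.         -77.85546568 111.95624241]
outer right [-58.         -95.16721201 146.05642506]
inner right [-58.         -83.98004724 138.2594181 ]
top outer [-58.         -77.96190974 152.14965036]
inner top [-58.         -72.07556306 142.63706481]
inc [-0.0192, 0.0194, 0.0244] [0.04, 0.09, 0.02]
```

Request:
{"method": "servo_tool", "body": {"increments": [[[-0.005, 0.01, 0.005, 0, 0, 0, -1], [-0.012, 0.019, 0.015, 0, 0, 0, -1], [-0.019, 0.019, 0.024, 0, 0, 0, -1], [-0.019, 0.019, 0.024, 0, 0, 0, -1], [-0.019, 0.019, 0.024, 0, 0, 0, -1]]], "squeeze": 60}}

```text
time_s: 7.85
tool_pos: [0.4804, 0.0241, 0.0991]
tool_rot: [-179.9, -46.9, 75.6]
force: [0.4, -0.3, -1.0]
grip_width: 0.0237
```

```bash
python3 - <<'E'
from h import *
d=save('wrist','w7.png'); st(); f=d['frame']
cv2.imwrite('pics/w7c.png',cv2.resize(f[0:190,230:420],None,fx=4.2,fy=3.15,interpolation=cv2.INTER_CUBIC))
for v in [(0,.16,0),(.04,.16,0),(.028,.16,0)]: print((proj(d,p2w(v),1)-[230,0])*[4.2,3.15],w2c(p2w(v)))
inc(*tcp_for_peg((-58,-75,133),12))
E
```

```text
{'time_s': 7.9, 'qpos': [-23.7588, 20.3354, 56.5333, 122.2497, -61.5752, 80.7729, 50.0579], 'tool_pos': [0.4807, 0.0242, 0.0996], 'tool_rot': [179.9776, -46.9669, 75.6256], 'force': [-0.4204, -0.5364, -1.1193], 'grip_width': 0.0234}
[126.98057405 157.24985793] [-116.98601191  -74.59036868  133.59251327]
[333.4739054  161.10093275] [-76.98601386 -74.58393938 133.6032076 ]
[272.1852644  159.14870675] [-88.98601327 -74.58586817 133.5999993 ]
inc [-0.0008, 0.031, 0.0002] [0.0, 0.03, 0.02]
```

View pics/w7c.png

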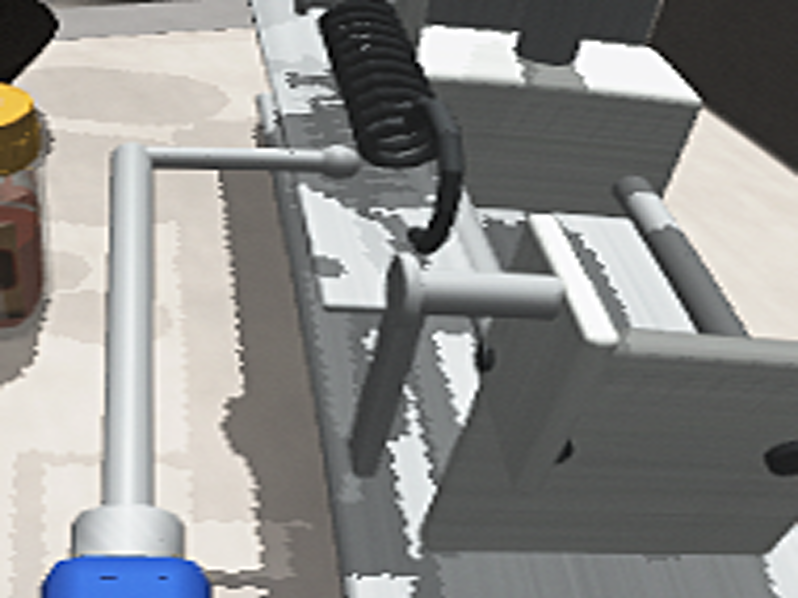

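```bash
python3 - <<'E'
from h import *
d=load('w7.png'); f=d['frame']; im=cv2.resize(f[60-60:190,230:420],None,fx=4.2,fy=3.15,interpolation=cv2.INTER_CUBIC)
pk=np.array([-80.8,120]);a=.12
def hp(y,z,x=-57): return c2w((x,pk[0]+y*np.cos(a)-z*np.sin(a),pk[1]+z*np.cos(a)+y*np.sin(a)))
q=lambda P:tuple(int(v) for v in (proj(d,P,1)-[230,0])*[4.2,3.15])
L=[(30,10),(17,25),(4,25),(-7,10),(-5,-6),(0,-9),(5,-10)]
for i in range(len(L)-1): cv2.line(im,q(hp(*L[i])),q(hp(*L[i+1])),(0,255,255),1)
A=hp(7.5,13);cv2.circle(im,q(A),3,(0,0,255),-1);print(w2c(A))
p=p2w((.044,.16,0));cv2.line(im,q(p),q(p+CX*.03),(0,255,0),1)
cv2.circle(im,q(p2w((.028,.16,0))+CX*.031),3,(255,0,0),-1)
cv2.imwrite('pics/w7d.png',im)
E
```

```text
[-57.         -74.91019393 133.80435382]
```

View pics/w7d.png

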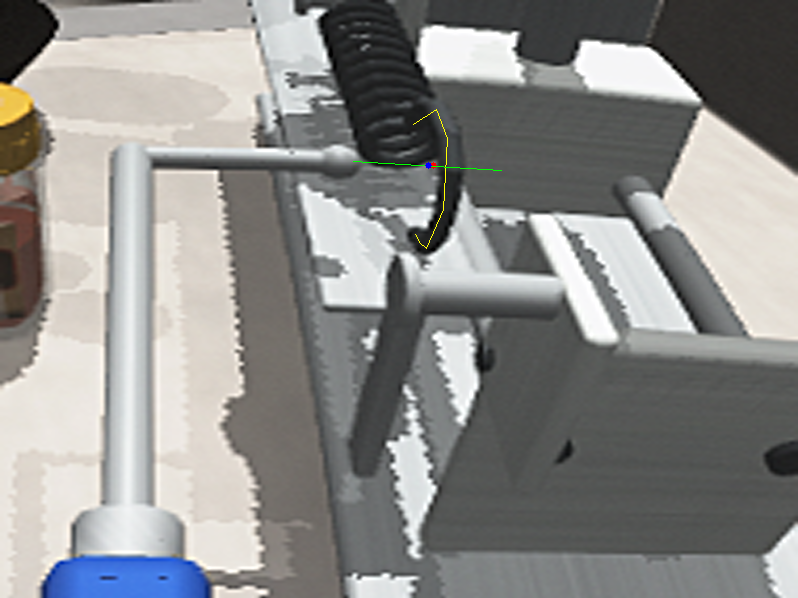

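Request:
{"method": "servo_tool", "body": {"increments": [[[-0.001, 0.01, 0, 0, 0, 0, -1], [-0.001, 0.02, 0, 0, 0, 0, -1], [-0.001, 0.028, 0, 0, 0, 0, -1], [-0.001, 0.032, 0, 0, 0, 0, -1], [-0.001, 0.032, 0, 0, 0, 0, -1]]], "squeeze": 60}}

```text
time_s: 8.4
tool_pos: [0.5124, 0.0158, 0.0987]
tool_rot: [179.9, -46.9, 75.7]
force: [-0.0, 0.2, -0.8]
grip_width: 0.0235
```

```bash
python3 - <<'E'
from h import *
d=save('wrist','w8.png'); st(); f=d['frame']
cv2.imwrite('pics/w8c.png',cv2.resize(f[0:190,230:420],None,fx=4.2,fy=3.15,interpolation=cv2.INTER_CUBIC))
print(w2c(p2w((.028,.16,0))))
s=save('scene','s8.png')['frame']
cv2.imwrite('pics/s8b.png',cv2.resize(s[120:280,170:340],None,fx=4,fy=3.7,interpolation=cv2.INTER_CUBIC))
E
```

```text
{'time_s': 8.45, 'qpos': [-21.5662, 24.5757, 54.7387, 118.0249, -63.9979, 82.8343, 49.8799], 'tool_pos': [0.5119, 0.0159, 0.0987], 'tool_rot': [179.9575, -46.9457, 75.709], 'force': [-0.4522, -0.3242, -1.2417], 'grip_width': 0.0238}
[-56.89751476 -74.79394046 132.6568028 ]
```

View pics/w8c.png

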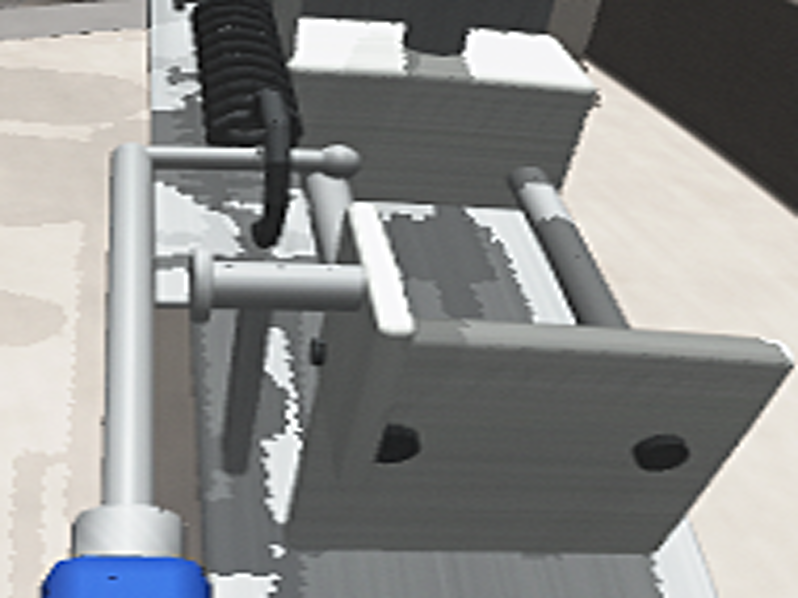

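View pics/s8b.png

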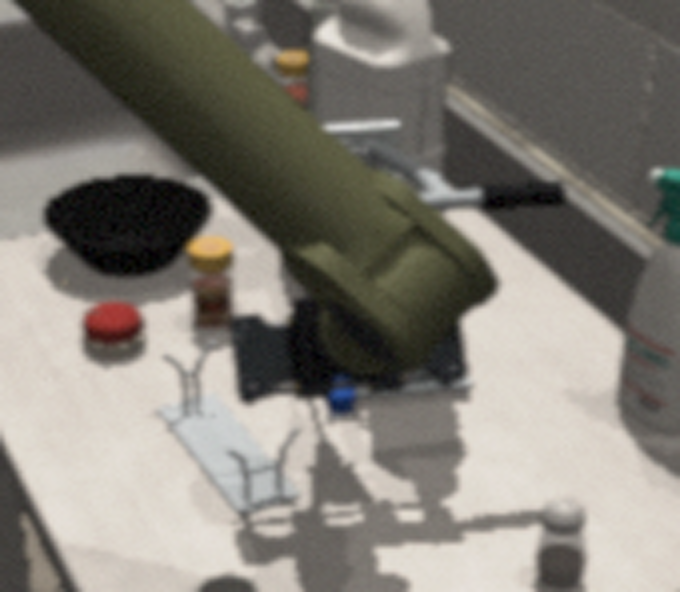

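```bash
cat >> h.py <<'E'
def plan(L,A=35,tp=TP):
    b=cur()
    for x,y,z,p in L:
        q,M=tcp_for_peg((x,y,z),p,A=A,tp=tp); s=b[1].T@(q-b[0]); r=R.from_matrix(b[1].T@M).as_rotvec(degrees=True)
        print([round(v,3) for v in s]+[round(v,1) for v in r]+[-1],end=', ')
    print()
E
python3 - <<'E'
from h import *
plan([(-57,-78,133,12.1),(-57,-84,133,14),(-57,-90,133,16),(-57,-96,133,18),(-57,-101,133,20),(-57,-104,135,22),(-57,-104,135,22)])
E
```

```text
[np.float64(-0.002), np.float64(-0.0), np.float64(-0.002), np.float64(-0.0), np.float64(0.1), np.float64(0.1), -1], [np.float64(-0.009), np.float64(-0.0), np.float64(-0.002), np.float64(-0.0), np.float64(2.0), np.float64(0.1), -1], [np.float64(-0.016), np.float64(-0.0), np.float64(-0.002), np.float64(-0.0), np.float64(4.0), np.float64(0.1), -1], [np.float64(-0.022), np.float64(-0.0), np.float64(-0.002), np.float64(-0.0), np.float64(6.0), np.float64(0.1), -1], [np.float64(-0.028), np.float64(-0.0), np.float64(-0.001), np.float64(-0.0), np.float64(8.0), np.float64(0.1), -1], [np.float64(-0.031), np.float64(-0.0), np.float64(-0.0), np.float64(-0.0), np.float64(10.0), np.float64(0.1), -1], [np.float64(-0.031), np.float64(-0.0), np.float64(-0.0), np.float64(-0.0), np.float64(10.0), np.float64(0.1), -1],
```

Request:
{"method": "servo_tool", "body": {"increments": [[[-0.002, 0, -0.002, 0, 0, 0, -1], [-0.009, 0, -0.002, 0, 2, 0, -1], [-0.016, 0, -0.002, 0, 4, 0, -1], [-0.022, 0, -0.002, 0, 6, 0, -1], [-0.028, 0, -0.001, 0, 8, 0, -1], [-0.031, 0, 0, 0, 10, 0, -1], [-0.031, 0, 0, 0, 10, 0, -1]]], "squeeze": 60}}

```text
time_s: 9.2
tool_pos: [0.507, -0.0024, 0.0763]
tool_rot: [-180.0, -57.3, 75.7]
force: [4.6, 6.8, -0.4]
grip_width: 0.0234
```

```bash
python3 - <<'E'
from h import *
d=save('wrist','w9.png'); st(); f=d['frame']
cv2.imwrite('pics/w9c.png',cv2.resize(f[0:190,230:420],None,fx=4.2,fy=3.15,interpolation=cv2.INTER_CUBIC))
print(w2c(p2w((.028,.16,0))))
s=save('scene','s9.png')['frame']
cv2.imwrite('pics/s9b.png',cv2.resize(s[120:280,170:340],None,fx=4,fy=3.7,interpolation=cv2.INTER_CUBIC))
plan([(-57,-105,145,22),(-57,-106,155,22),(-57,-107,165,22),(-57,-108,172,22),(-57,-110,177,22)])
E
```

```text
{'time_s': 9.25, 'qpos': [-8.8048, 34.6503, 48.3309, 116.6322, -71.4846, 93.2609, 61.4737], 'tool_pos': [0.5071, -0.0025, 0.0765], 'tool_rot': [179.9755, -57.2275, 75.7566], 'force': [4.3578, 6.5063, -0.8572], 'grip_width': 0.0236}
[ -57.13311986 -102.17295475  135.80098112]
[np.float64(0.006), np.float64(-0.0), np.float64(-0.008), np.float64(-0.1), np.float64(-0.2), np.float64(0.1), -1], [np.float64(0.014), np.float64(-0.0), np.float64(-0.014), np.float64(-0.1), np.float64(-0.2), np.float64(0.1), -1], [np.float64(0.022), np.float64(-0.0), np.float64(-0.02), np.float64(-0.1), np.float64(-0.2), np.float64(0.1), -1], [np.float64(0.028), np.float64(-0.0), np.float64(-0.025), np.float64(-0.1), np.float64(-0.2), np.float64(0.1), -1], [np.float64(0.031), np.float64(-0.0), np.float64(-0.029), np.float64(-0.1), np.float64(-0.2), np.float64(0.1), -1],
```

View pics/w9c.png

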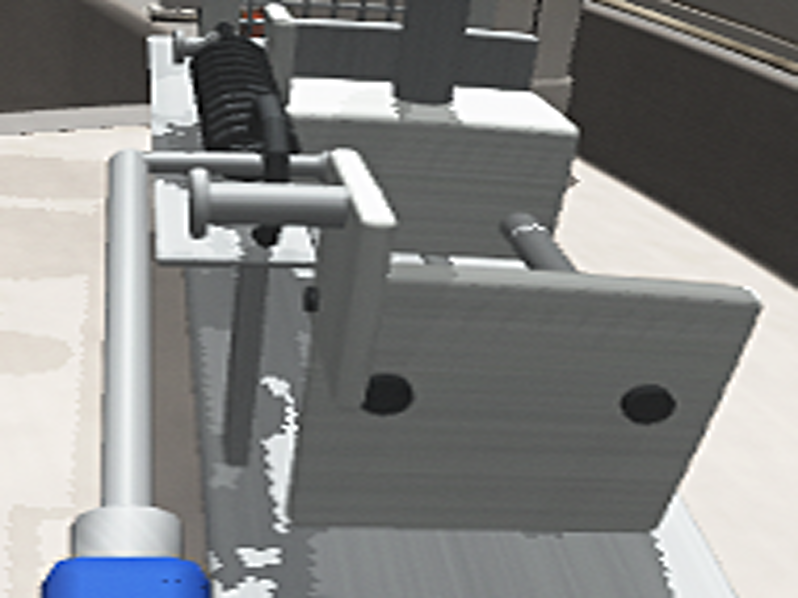

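View pics/s9b.png

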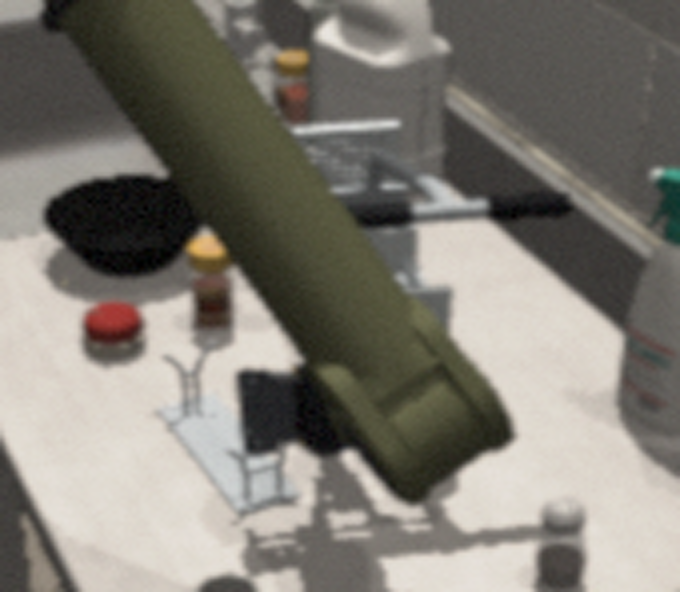

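Request:
{"method": "servo_tool", "body": {"increments": [[[0.006, 0, -0.008, 0, 0, 0, -1], [0.014, 0, -0.014, 0, 0, 0, -1], [0.022, 0, -0.02, 0, 0, 0, -1], [0.028, 0, -0.025, 0, 0, 0, -1], [0.031, 0, -0.029, 0, 0, 0, -1], [0.031, 0, -0.029, 0, 0, 0, -1]]], "squeeze": 60}}

```text
time_s: 9.9
tool_pos: [0.5046, -0.0109, 0.1188]
tool_rot: [179.9, -57.0, 75.9]
force: [1.4, 6.2, -3.1]
grip_width: 0.0233
```

```bash
python3 - <<'E'
from h import *
d=save('wrist','w10.png'); st(); f=d['frame']
cv2.imwrite('pics/w10c.png',cv2.resize(f[0:190,230:420],None,fx=4.2,fy=3.15,interpolation=cv2.INTER_CUBIC))
print(w2c(p2w((.028,.16,0))))
for v in [(0,.16,0),(.04,.16,0)]: print((proj(d,p2w(v),1)-[230,0])*[4.2,3.15])
plan([(-57,-116,177,21),(-57,-122,177,20),(-57,-128,177,18),(-57,-134,177,16),(-57,-140,177,14),(-57,-145,177,12)])
E
```

```text
{'time_s': 9.95, 'qpos': [-10.1964, 30.121, 51.0313, 115.8055, -68.3196, 94.6244, 57.4685], 'tool_pos': [0.5045, -0.0108, 0.1184], 'tool_rot': [179.9144, -57.0249, 75.83], 'force': [1.9661, 6.0451, -2.8527], 'grip_width': 0.0234}
[ -57.67528571 -110.62828148  177.25407493]
[124.80771187 159.50746391]
[331.07098641 163.45667815]
[np.float64(-0.002), np.float64(0.0), np.float64(-0.007), np.float64(-0.1), np.float64(-1.0), np.float64(0.1), -1], [np.float64(-0.003), np.float64(0.0), np.float64(-0.014), np.float64(-0.1), np.float64(-2.0), np.float64(0.1), -1], [np.float64(-0.004), np.float64(0.0), np.float64(-0.023), np.float64(-0.1), np.float64(-4.0), np.float64(0.1), -1], [np.float64(-0.004), np.float64(0.0), np.float64(-0.032), np.float64(-0.1), np.float64(-6.0), np.float64(0.1), -1], [np.float64(-0.003), np.float64(0.0), np.float64(-0.041), np.float64(-0.1), np.float64(-8.0), np.float64(0.1), -1], [np.float64(-0.003), np.float64(0.0), np.float64(-0.049), np.float64(-0.1), np.float64(-10.0), np.float64(0.1), -1],
```

View pics/w10c.png

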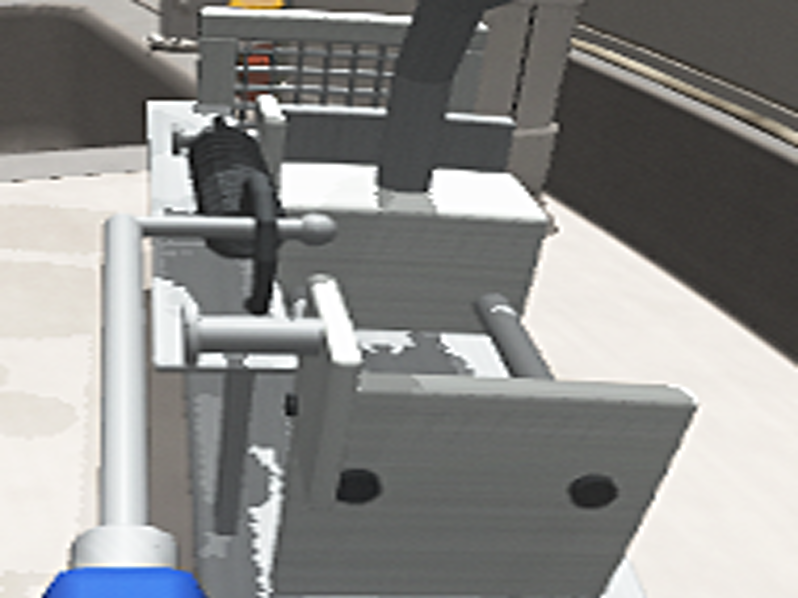

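```bash
cat >> h.py <<'E'
PIV=np.array([0,.006,0])
def tpA(A):  # TCP in puller frame for grip angle A, pivot fixed in the tool
    c=pul2tool(PIV,35,TP); return PIV-RPT(A).T@c
E
python3 - <<'E'
from h import *
d=load('w10.png')
for A in (35,38,40,42,44,46,48):
    tp=tpA(A); print(A,[np.round((proj(d,p2w(v,A,tp),1)-[230,0])*[4.2,3.15],0).tolist() for v in [(0,.16,0),(.04,.16,0),(0,.045,.0)]],np.round(w2c(p2w((.028,.16,0),A,tp)),1))
E
```

```text
35 [[125.0, 160.0], [331.0, 163.0], [125.0, 577.0]] [ -57.7 -110.6  177.3]
38 [[125.0, 182.0], [326.0, 185.0], [125.0, 581.0]] [ -57.7 -107.8  169.7]
40 [[125.0, 196.0], [323.0, 200.0], [125.0, 583.0]] [ -57.7 -106.1  164.6]
42 [[125.0, 211.0], [320.0, 214.0], [125.0, 586.0]] [ -57.7 -104.7  159.4]
44 [[125.0, 226.0], [317.0, 229.0], [125.0, 590.0]] [ -57.7 -103.4  154.2]
46 [[125.0, 241.0], [314.0, 244.0], [125.0, 593.0]] [ -57.7 -102.2  149. ]
48 [[125.0, 256.0], [311.0, 258.0], [125.0, 597.0]] [ -57.7 -101.3  143.7]
```

```bash
python3 - <<'E'
from h import *
plan([(-57.5,-105,162,12),(-57.5,-106,169,11),(-57.5,-107,176,10),(-57.5,-108,182,9)],A=43.6,tp=tpA(43.6))
p,M=tcp_for_peg((-57.5,-108,182),9,A=43.6,tp=tpA(43.6));print(w2c(p))
E
```

```text
[np.float64(0.007), np.float64(-0.0), np.float64(-0.007), np.float64(-0.1), np.float64(-1.4), np.float64(0.1), -1], [np.float64(0.015), np.float64(-0.0), np.float64(-0.014), np.float64(-0.1), np.float64(-2.4), np.float64(0.1), -1], [np.float64(0.022), np.float64(-0.0), np.float64(-0.02), np.float64(-0.1), np.float64(-3.4), np.float64(0.1), -1], [np.float64(0.028), np.float64(-0.0), np.float64(-0.026), np.float64(-0.1), np.float64(-4.4), np.float64(0.1), -1], 
[ -85.5        -253.95895421  156.39636059]
```

Request:
{"method": "servo_tool", "body": {"increments": [[[0.007, 0, -0.007, 0, -1.4, 0, -1], [0.015, 0, -0.014, 0, -2.4, 0, -1], [0.022, 0, -0.02, 0, -3.4, 0, -1], [0.028, 0, -0.026, 0, -4.4, 0, -1], [0.028, 0, -0.026, 0, -4.4, 0, -1]]], "squeeze": 60}}

```text
time_s: 10.45
tool_pos: [0.5031, -0.0166, 0.1571]
tool_rot: [179.8, -52.7, 76.0]
force: [1.2, 7.1, -4.7]
grip_width: 0.0236
```

```bash
cat > look.py <<'E'
from h import *
import sys
n=sys.argv[1]
d=save('wrist',f'w{n}.png'); st(); f=d['frame']
cv2.imwrite(f'pics/w{n}c.png',cv2.resize(f[0:190,230:420],None,fx=4.2,fy=3.15,interpolation=cv2.INTER_CUBIC))
print('tcp',w2c(cur()[0]))
for A in (35,40,44,48,52,56,60):
    tp=tpA(A); print(A,[np.round((proj(d,p2w(v,A,tp),1)-[230,0])*[4.2,3.15],0).tolist() for v in [(0,.16,0),(.04,.16,0)]],np.round(w2c(p2w((.028,.16,0),A,tp)),1))
E
python3 look.py 11
```

```text
{'time_s': 10.5, 'qpos': [-15.501, 23.279, 55.3521, 114.8048, -62.6569, 92.0998, 50.4123], 'tool_pos': [0.5028, -0.0165, 0.1565], 'tool_rot': [179.8857, -52.6642, 75.9167], 'force': [2.3789, 6.1928, -4.7347], 'grip_width': 0.0236}
tcp [ -85.46998254 -253.17087829  156.48267064]
35 [[124.0, 161.0], [330.0, 165.0]] [ -58.1 -112.5  204.8]
40 [[124.0, 198.0], [322.0, 201.0]] [ -58.1 -109.   191.8]
44 [[124.0, 227.0], [316.0, 230.0]] [ -58.1 -107.   181.2]
48 [[124.0, 257.0], [310.0, 260.0]] [ -58.1 -105.7  170.5]
52 [[124.0, 287.0], [306.0, 289.0]] [ -58.1 -105.2  159.8]
56 [[124.0, 317.0], [301.0, 319.0]] [ -58.  -105.5  149.1]
60 [[124.0, 347.0], [297.0, 349.0]] [ -58.  -106.5  138.4]
```

View pics/w11c.png

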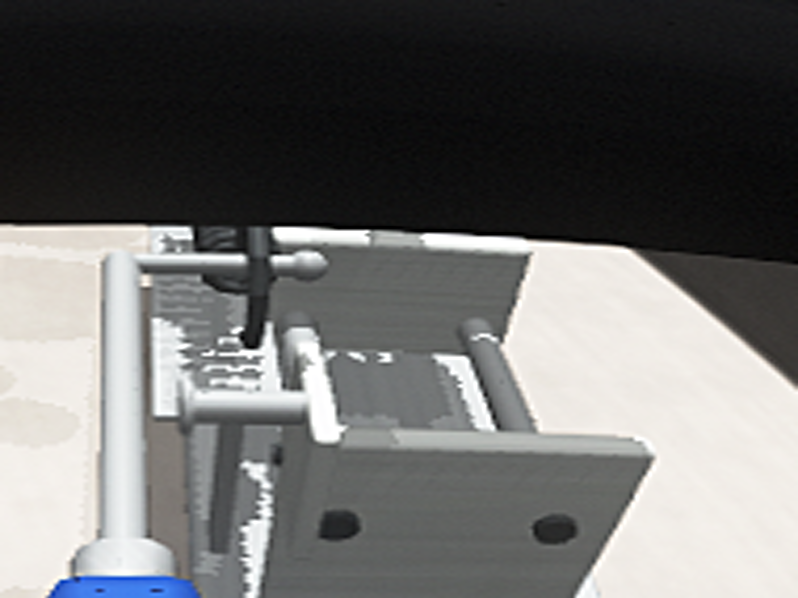

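```bash
cat >> h.py <<'E'
def plan2(L):
    b=cur()
    for x,y,z,p,A in L:
        q,M=tcp_for_peg((x,y,z),p,A=A,tp=tpA(A)); s=b[1].T@(q-b[0]); r=R.from_matrix(b[1].T@M).as_rotvec(degrees=True)
        print([round(float(v),3) for v in s]+[round(float(v),1) for v in r]+[-1],np.round(w2c(q)))
E
python3 - <<'E'
from h import *
plan2([(-58,-106,173,3,49.6),(-58,-107,178,2,50.5),(-58,-112,180,1,51.5),(-58,-118,181,0,52),(-58,-124,181,-1,53)])
E
```

```text
[0.005, -0.001, -0.005, -0.1, -0.1, 0.2, -1] [ -86. -254.  163.]
[0.011, -0.001, -0.01, -0.1, -0.2, 0.2, -1] [ -86. -255.  171.]
[0.011, -0.001, -0.017, -0.1, -0.2, 0.2, -1] [ -86. -260.  176.]
[0.011, -0.001, -0.024, -0.1, -0.7, 0.2, -1] [ -86. -266.  179.]
[0.009, -0.001, -0.03, -0.1, -0.7, 0.2, -1] [ -86. -272.  182.]
```

Request:
{"method": "servo_tool", "body": {"increments": [[[0.005, 0, -0.005, 0, 0, 0, -1], [0.011, 0, -0.011, 0, 0, 0, -1], [0.011, 0, -0.016, 0, 0, 0, -1], [0.011, 0, -0.016, 0, 0, 0, -1]]], "squeeze": 60}}

```text
time_s: 10.9
tool_pos: [0.5009, -0.0224, 0.1744]
tool_rot: [-180.0, -52.7, 75.8]
force: [1.7, 7.4, -5.2]
grip_width: 0.0236
```

```bash
python3 look.py 12
```

```text
{'time_s': 10.95, 'qpos': [-15.7955, 21.7002, 56.27, 113.9073, -61.2867, 93.0963, 48.7064], 'tool_pos': [0.5008, -0.0221, 0.1741], 'tool_rot': [-179.9389, -52.6708, 75.7777], 'force': [1.2821, 7.1662, -5.4681], 'grip_width': 0.0233}
tcp [ -85.95675376 -259.08778565  174.13169741]
35 [[125.0, 159.0], [331.0, 163.0]] [ -58.5 -118.4  222.4]
40 [[125.0, 196.0], [323.0, 199.0]] [ -58.5 -114.9  209.4]
44 [[125.0, 226.0], [317.0, 229.0]] [ -58.5 -112.9  198.8]
48 [[125.0, 256.0], [311.0, 258.0]] [ -58.5 -111.6  188.2]
52 [[125.0, 286.0], [306.0, 288.0]] [ -58.5 -111.1  177.4]
56 [[124.0, 316.0], [302.0, 318.0]] [ -58.5 -111.4  166.7]
60 [[124.0, 346.0], [298.0, 347.0]] [ -58.5 -112.4  156. ]
```

View pics/w12c.png

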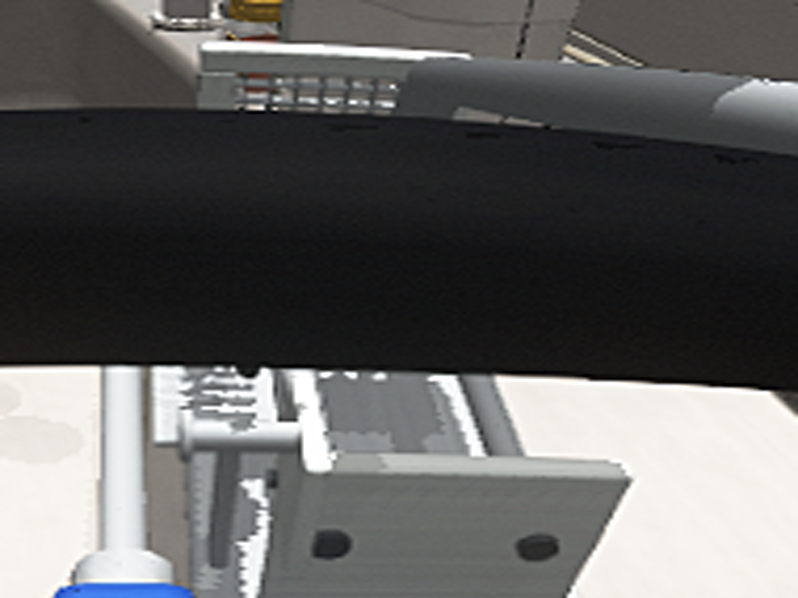

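```bash
python3 - <<'E'
from h import *
d=save('top','t12.png'); f=d['frame']
cv2.imwrite('pics/t12b.png',cv2.resize(f[110:210,180:320],None,fx=5.7,fy=5.7,interpolation=cv2.INTER_CUBIC))
s=save('scene','s12.png')['frame']
cv2.imwrite('pics/s12b.png',cv2.resize(s[120:280,170:340],None,fx=4,fy=3.7,interpolation=cv2.INTER_CUBIC))
w=load('w12.png')
g=lambda u,v:(230+u/4.2,v/3.15)
for y in (-57,): 
  print('hookbottom',w2c(onplane(w,g(250,374),c2w((-57,0,0)),CX,1)))
for A in (46,48,50,52,54):
    tp=tpA(A); print(A,[np.round((proj(w,p2w(v,A,tp),1)-[230,0])*[4.2,3.15],0).tolist() for v in [(0,.045,.014),(0,.045,.012),(0,.05,.006)]])
w=load('w11.png')
for A in (48.8,):
    tp=tpA(A); print(A,[np.round((proj(w,p2w(v,A,tp),1)-[230,0])*[4.2,3.15],0).tolist() for v in [(0,.045,.014),(0,.045,.012),(0,.05,.006)]])
E
```

```text
hookbottom [ -57.         -112.56074915  145.26147994]
46 [[124.0, 554.0], [124.0, 560.0], [124.0, 555.0]]
48 [[124.0, 556.0], [124.0, 562.0], [124.0, 559.0]]
50 [[124.0, 558.0], [124.0, 564.0], [124.0, 562.0]]
52 [[124.0, 561.0], [124.0, 567.0], [124.0, 566.0]]
54 [[124.0, 563.0], [124.0, 570.0], [124.0, 570.0]]
48.8 [[120.0, 520.0], [119.0, 527.0], [120.0, 526.0]]
```

View pics/t12b.png

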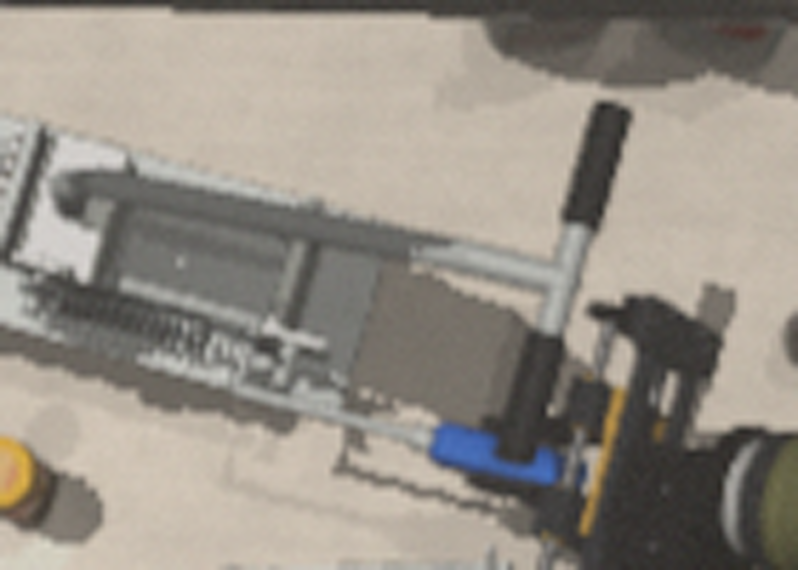

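View pics/s12b.png

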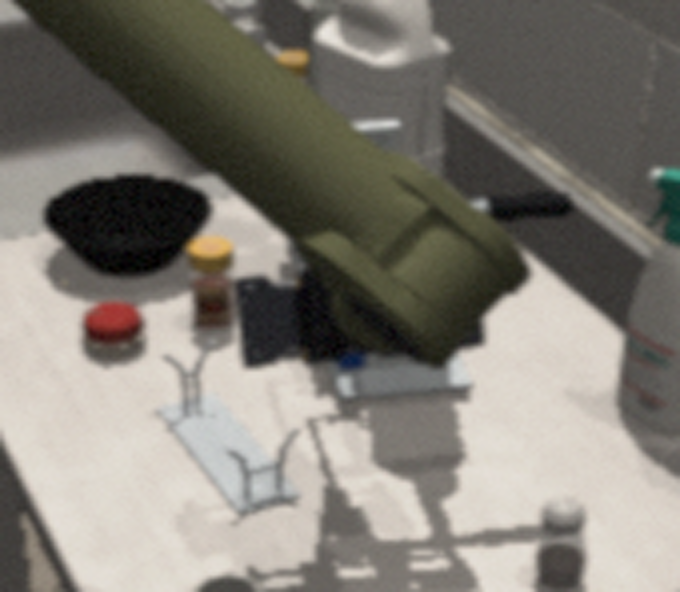

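```bash
python3 - <<'E'
from h import *
plan2([(-58,-118,183,0.7,52),(-58,-125,184,-.3,53),(-58,-132,184,-1.3,54),(-58,-139,184,-2.3,55),(-58,-147,184,-3.3,56)])
E
```

```text
[0.0, 0.0, -0.009, -0.2, 0.0, 0.1, -1] [ -86. -266.  180.]
[-0.001, 0.0, -0.017, -0.2, 0.0, 0.1, -1] [ -86. -273.  183.]
[-0.003, 0.0, -0.024, -0.2, 0.0, 0.1, -1] [ -86. -280.  186.]
[-0.005, -0.0, -0.031, -0.2, 0.0, 0.1, -1] [ -86. -287.  189.]
[-0.008, -0.0, -0.039, -0.2, 0.0, 0.1, -1] [ -86. -295.  191.]
```

Request:
{"method": "servo_tool", "body": {"increments": [[[0, 0, -0.005, 0, 0, 0, -1], [0, 0, -0.009, 0, 0, 0, -1], [-0.001, 0, -0.017, 0, 0, 0, -1], [-0.003, 0, -0.024, 0, 0, 0, -1], [-0.005, 0, -0.031, 0, 0, 0, -1], [-0.008, 0, -0.039, 0, 0, 0, -1], [-0.008, 0, -0.039, 0, 0, 0, -1], [-0.008, 0, -0.039, 0, 0, 0, -1]]], "squeeze": 60}}

```text
time_s: 11.85
tool_pos: [0.4919, -0.0543, 0.1914]
tool_rot: [-179.8, -52.9, 75.9]
force: [3.8, 14.4, -7.5]
grip_width: 0.0237
```

```bash
python3 look.py 13; python3 - <<'E'
from h import *
d=save('top','t13.png'); f=d['frame']
cv2.imwrite('pics/t13b.png',cv2.resize(f[110:210,180:320],None,fx=5.7,fy=5.7,interpolation=cv2.INTER_CUBIC))
E
```

```text
{'time_s': 11.9, 'qpos': [-12.528, 22.3493, 57.1677, 111.3785, -59.5471, 97.0746, 49.5263], 'tool_pos': [0.4919, -0.0541, 0.1913], 'tool_rot': [-179.7714, -52.8751, 75.8542], 'force': [4.0523, 13.1251, -6.4877], 'grip_width': 0.0236}
tcp [ -86.65025886 -292.32542431  191.33844429]
35 [[125.0, 159.0], [332.0, 163.0]] [ -59.6 -151.7  240. ]
40 [[125.0, 196.0], [323.0, 199.0]] [ -59.7 -148.1  227.1]
44 [[125.0, 225.0], [317.0, 228.0]] [ -59.7 -146.1  216.5]
48 [[125.0, 255.0], [312.0, 258.0]] [ -59.7 -144.8  205.8]
52 [[125.0, 285.0], [307.0, 287.0]] [ -59.8 -144.3  195.1]
56 [[125.0, 315.0], [303.0, 317.0]] [ -59.8 -144.5  184.4]
60 [[125.0, 345.0], [299.0, 347.0]] [ -59.8 -145.5  173.7]
```

View pics/w13c.png

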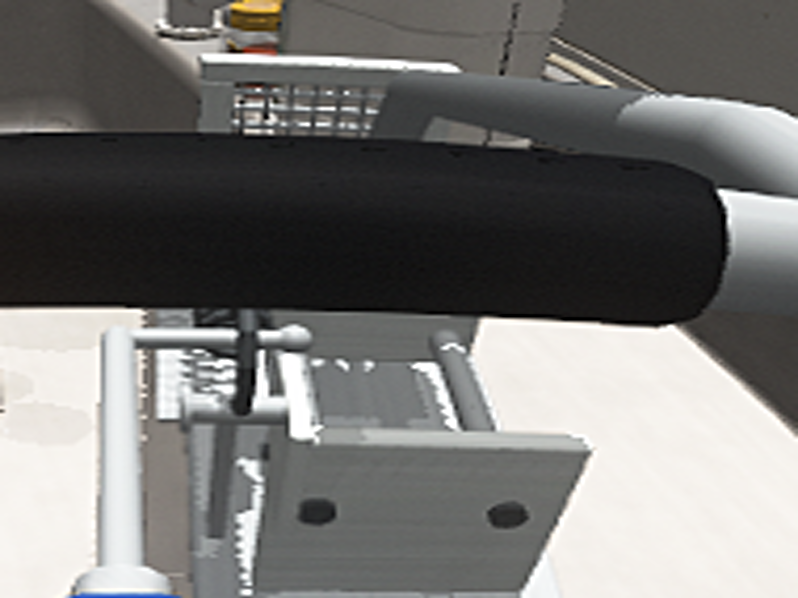

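View pics/t13b.png

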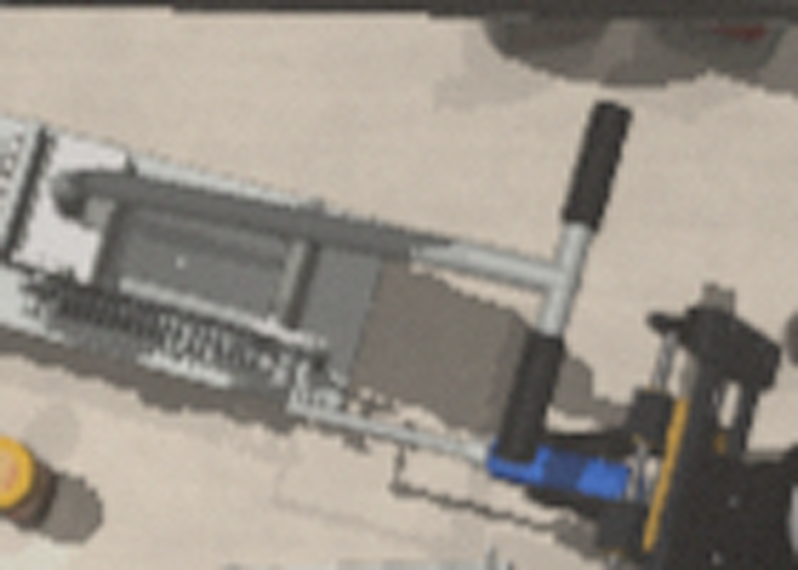

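```bash
python3 - <<'E'
from h import *
w=load('w13.png'); f=w['frame']
g=lambda u,v:(230+u/4.2,v/3.15)
for uv in [(243,414),(243,345),(117,334)]: print(uv,w2c(onplane(w,g(*uv),c2w((-58,0,0)),CX,1)))
for A in (58.6,): print(w2c(p2w((.028,.16,0),A,tpA(A))))
o,_=ray(w,(1,1),1);print('cam',w2c(o))
x0,y0=260,90
cv2.imwrite('pics/w13d.png',cv2.resize(f[90:150,260:320],None,fx=10,fy=10,interpolation=cv2.INTER_CUBIC))
cv2.imwrite('pics/t13d.png',cv2.resize(load('t13.png')['frame'][155:190,205:265],None,fx=13,fy=13,interpolation=cv2.INTER_CUBIC))
E
```

```text
(243, 414) [ -58.         -137.070845    138.53062878]
(243, 345) [ -58.         -120.11053588  155.12342408]
(117, 334) [  -58.         -2191.77304859  1675.64005609]
[ -59.85312338 -144.93906871  177.37694388]
cam [ -86.03108571 -376.77590565  347.22042219]
```

View pics/w13d.png

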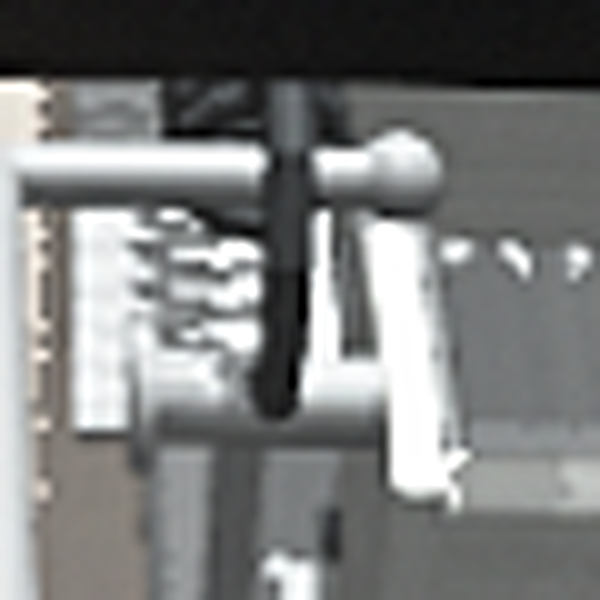

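View pics/t13d.png

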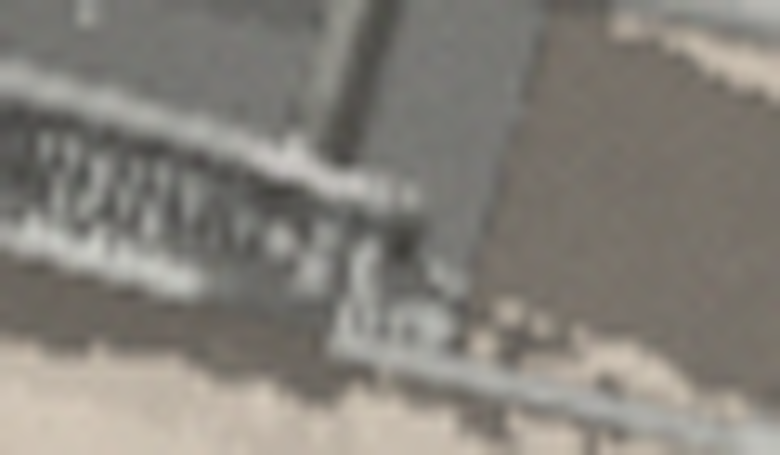

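Request:
{"method": "servo_tool", "body": {"increments": [[[-0.003, 0, -0.004, 0, 0, 0, -1], [-0.003, 0, -0.004, 0, 0, 0, -1], [-0.008, 0, 0, 0, 0, 0, -1], [-0.013, 0, 0.004, 0, 0, 0, -1], [-0.018, 0, 0.008, 0, 0, 0, -1], [-0.018, 0, 0.008, 0, 0, 0, -1]]], "squeeze": 60}}

```text
time_s: 12.55
tool_pos: [0.4907, -0.0577, 0.1721]
tool_rot: [-179.7, -53.0, 75.8]
force: [3.9, 14.4, -5.0]
grip_width: 0.0233
```

```bash
python3 look.py 14; python3 - <<'E'
from h import *
f=load('w14.png')['frame'];cv2.imwrite('pics/w14d.png',cv2.resize(f[90:150,250:320],None,fx=10,fy=10,interpolation=cv2.INTER_CUBIC))
E
```

```text
{'time_s': 12.6, 'qpos': [-11.0049, 24.6229, 56.2861, 111.8674, -60.5462, 96.9764, 52.021], 'tool_pos': [0.4908, -0.0578, 0.1724], 'tool_rot': [-179.743, -52.9801, 75.868], 'force': [3.4891, 13.8219, -4.7903], 'grip_width': 0.0235}
tcp [ -86.77861699 -296.16233358  172.419883  ]
35 [[126.0, 158.0], [333.0, 162.0]] [ -59.8 -155.6  221.4]
40 [[126.0, 195.0], [325.0, 198.0]] [ -59.9 -152.   208.4]
44 [[126.0, 224.0], [319.0, 227.0]] [ -59.9 -150.   197.9]
48 [[126.0, 254.0], [313.0, 257.0]] [ -60.  -148.7  187.2]
52 [[126.0, 284.0], [308.0, 287.0]] [ -60.  -148.1  176.5]
56 [[126.0, 314.0], [304.0, 316.0]] [ -60.  -148.3  165.7]
60 [[126.0, 345.0], [300.0, 346.0]] [ -60.  -149.2  155. ]
```

View pics/w14c.png

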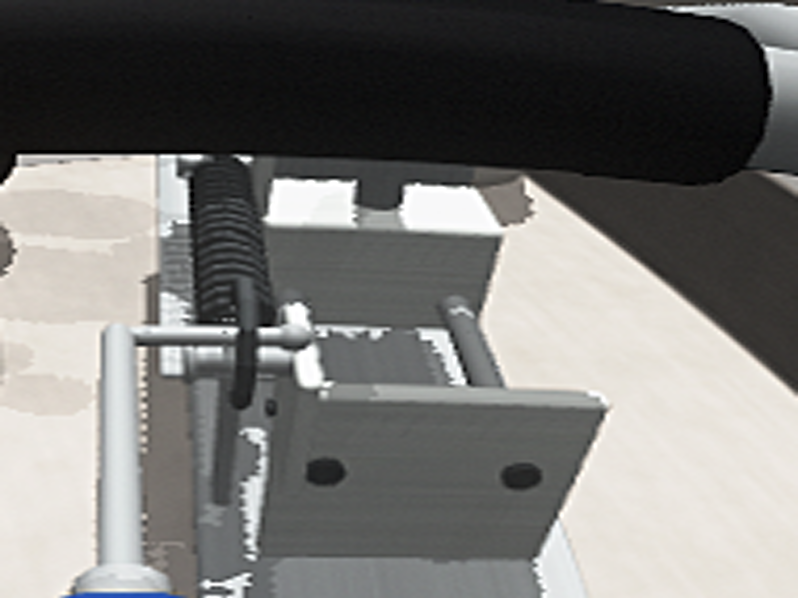

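View pics/w14d.png

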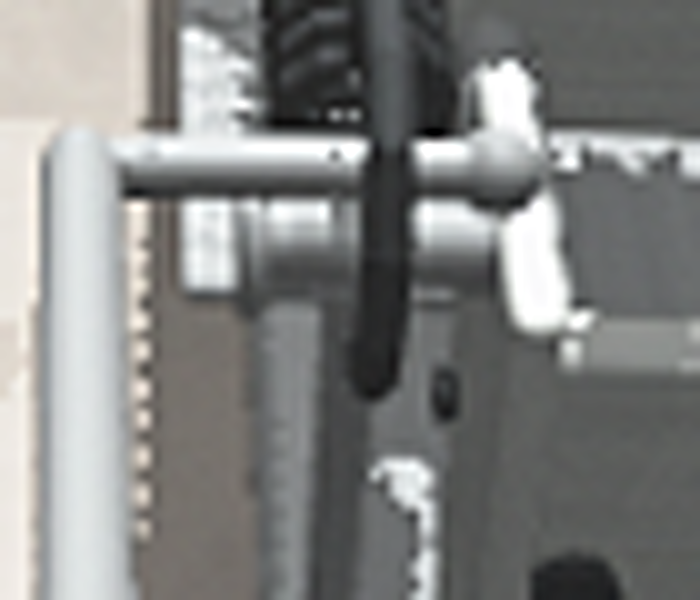

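Request:
{"method": "servo_tool", "body": {"increments": [[[-0.003, 0, 0.002, 0, 0, 0, -1], [-0.005, 0, 0.004, 0, 0, 0, -1], [-0.005, 0, 0.004, 0, 0, 0, -1], [-0.003, 0, 0.008, 0, 0, 0, -1], [0.0, 0, 0.011, 0, 0, 0, -1], [0.003, 0, 0.014, 0, 0, 0, -1], [0.003, 0, 0.014, 0, 0, 0, -1]]], "squeeze": 60}}

```text
time_s: 13.3
tool_pos: [0.4943, -0.0456, 0.1669]
tool_rot: [-179.9, -52.9, 76.0]
force: [2.7, 11.7, -3.3]
grip_width: 0.0233
```

```bash
python3 look.py 15; python3 - <<'E'
from h import *
f=load('w15.png')['frame'];cv2.imwrite('pics/w15d.png',cv2.resize(f[90:150,250:320],None,fx=10,fy=10,interpolation=cv2.INTER_CUBIC))
E
```

```text
{'time_s': 13.35, 'qpos': [-12.2422, 24.3287, 55.9966, 112.7871, -61.2005, 95.5946, 51.7216], 'tool_pos': [0.4943, -0.0459, 0.1669], 'tool_rot': [-179.8954, -52.9337, 75.9488], 'force': [3.9, 12.4773, -4.2252], 'grip_width': 0.0237}
tcp [ -86.39301835 -283.79184653  166.90388591]
35 [[126.0, 159.0], [333.0, 163.0]] [ -59.4 -143.2  215.8]
40 [[126.0, 196.0], [324.0, 200.0]] [ -59.4 -139.6  202.8]
44 [[126.0, 226.0], [318.0, 229.0]] [ -59.5 -137.6  192.3]
48 [[126.0, 256.0], [313.0, 259.0]] [ -59.5 -136.3  181.6]
52 [[126.0, 286.0], [308.0, 288.0]] [ -59.5 -135.8  170.9]
56 [[126.0, 316.0], [304.0, 318.0]] [ -59.5 -136.   160.1]
60 [[126.0, 346.0], [300.0, 348.0]] [ -59.5 -136.9  149.4]
```

View pics/w15c.png

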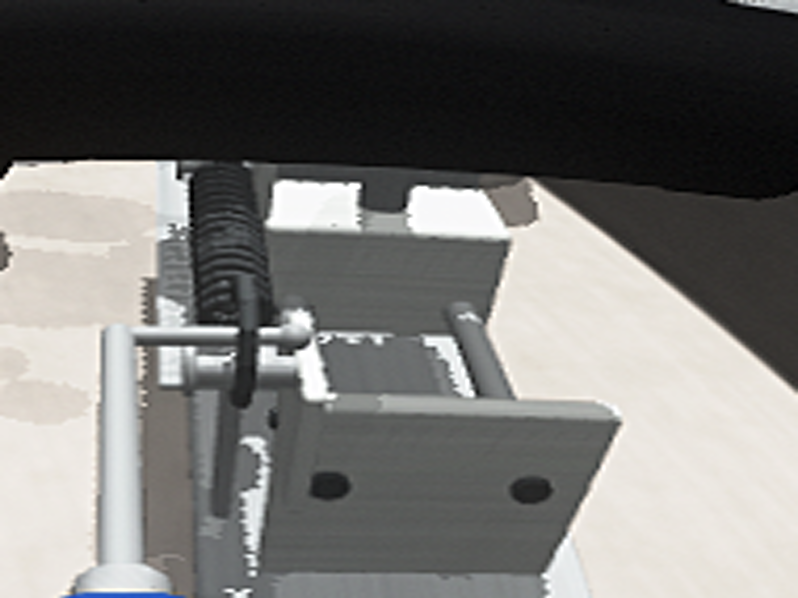

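View pics/w15d.png

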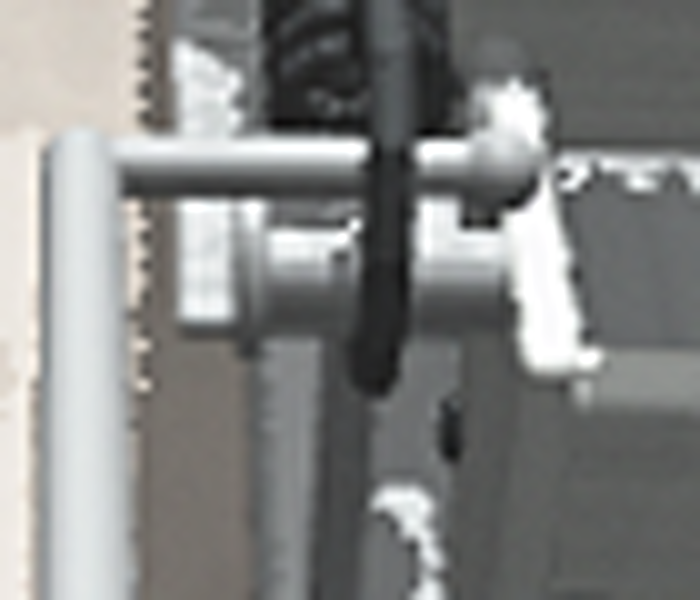

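Request:
{"method": "servo_tool", "body": {"increments": [[[0.0005, 0, 0.003, 0, 0, 0, -1], [0.002, 0, 0.006, 0, 0, 0, -1], [0.004, 0, 0.008, 0, 0, 0, -1], [0.005, 0, 0.01, 0, 0, 0, -1], [0.005, 0, 0.01, 0, 0, 0, -1]]], "squeeze": 60}}

```text
time_s: 13.85
tool_pos: [0.4974, -0.0394, 0.1643]
tool_rot: [179.9, -52.6, 75.7]
force: [0.9, 5.6, -3.2]
grip_width: 0.0238
```

```bash
python3 look.py 16; python3 - <<'E'
from h import *
f=load('w16.png')['frame'];cv2.imwrite('pics/w16d.png',cv2.resize(f[90:150,250:320],None,fx=10,fy=10,interpolation=cv2.INTER_CUBIC))
E
```

```text
{'time_s': 13.9, 'qpos': [-13.2824, 23.8595, 56.0417, 113.3762, -61.5298, 94.3582, 51.1329], 'tool_pos': [0.4974, -0.0395, 0.1642], 'tool_rot': [179.9278, -52.616, 75.7324], 'force': [1.3389, 4.2842, -2.7319], 'grip_width': 0.0236}
tcp [ -84.96292569 -276.76818327  164.24158108]
35 [[126.0, 159.0], [332.0, 163.0]] [ -57.2 -136.1  212.4]
40 [[126.0, 196.0], [324.0, 199.0]] [ -57.2 -132.6  199.4]
44 [[126.0, 226.0], [318.0, 229.0]] [ -57.2 -130.6  188.8]
48 [[126.0, 256.0], [313.0, 258.0]] [ -57.2 -129.4  178.2]
52 [[126.0, 286.0], [308.0, 288.0]] [ -57.2 -128.9  167.4]
56 [[126.0, 316.0], [303.0, 318.0]] [ -57.2 -129.1  156.7]
60 [[125.0, 346.0], [299.0, 348.0]] [ -57.1 -130.2  146. ]
```

View pics/w16d.png

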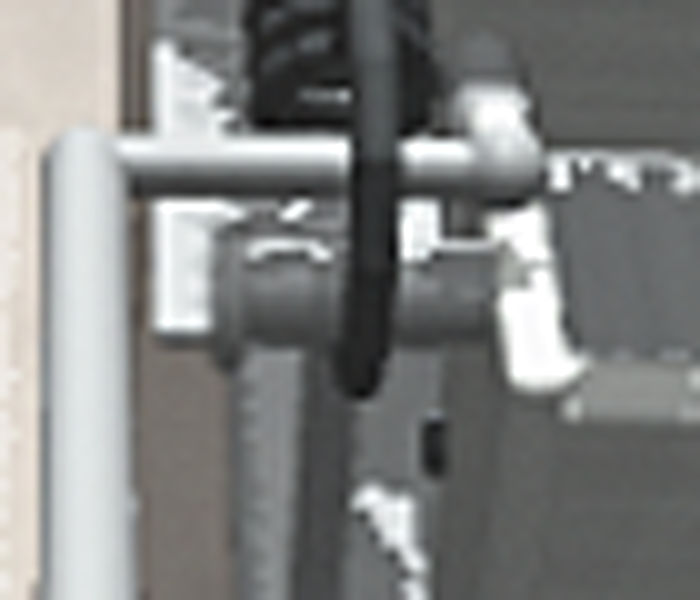

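Request:
{"method": "servo_tool", "body": {"increments": [[[0.001, 0, 0.003, 0, 0, 0, -1], [0.002, 0, 0.005, 0, 0, 0, -1], [0.003, 0, 0.007, 0, 0, 0, -1], [0.003, 0, 0.007, 0, 0, 0, -1]]], "squeeze": 60}}

```text
time_s: 14.3
tool_pos: [0.4995, -0.0327, 0.1623]
tool_rot: [179.9, -52.6, 75.7]
force: [0.5, 0.5, -1.0]
grip_width: 0.0233
```

```bash
python3 look.py 17; python3 - <<'E'
from h import *
f=load('w17.png')['frame'];cv2.imwrite('pics/w17d.png',cv2.resize(f[90:150,250:320],None,fx=10,fy=10,interpolation=cv2.INTER_CUBIC))
E
```

```text
{'time_s': 14.35, 'qpos': [-14.0297, 23.6002, 55.9057, 113.8007, -61.8414, 93.603, 50.7926], 'tool_pos': [0.4994, -0.0328, 0.1623], 'tool_rot': [179.8872, -52.5688, 75.7313], 'force': [0.6966, 0.5076, -1.8427], 'grip_width': 0.0233}
tcp [ -84.63100462 -269.80453552  162.30594539]
35 [[126.0, 159.0], [332.0, 163.0]] [ -56.8 -129.1  210.3]
40 [[125.0, 196.0], [324.0, 199.0]] [ -56.8 -125.6  197.4]
44 [[125.0, 226.0], [318.0, 229.0]] [ -56.8 -123.6  186.8]
48 [[125.0, 256.0], [312.0, 258.0]] [ -56.8 -122.4  176.1]
52 [[125.0, 286.0], [307.0, 288.0]] [ -56.7 -121.9  165.4]
56 [[125.0, 316.0], [303.0, 318.0]] [ -56.7 -122.2  154.6]
60 [[125.0, 346.0], [299.0, 347.0]] [ -56.7 -123.2  143.9]
```

View pics/w17d.png

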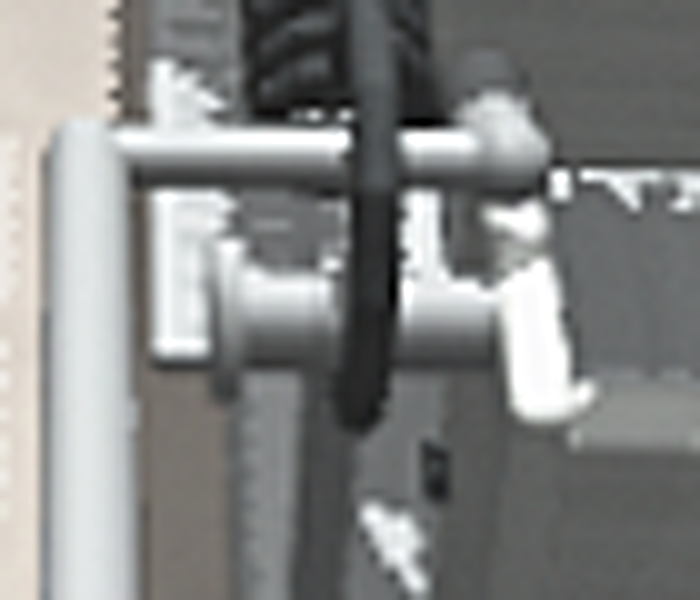

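Request:
{"method": "servo_tool", "body": {"increments": [[[0.002, 0, 0.0024, 0, 0, 0, -1], [0.002, 0, 0.0024, 0, 0, 0, -1], [0.002, 0, 0.0024, 0, 0, 0, -1], [0.002, -0.01, 0.0024, 0, 0, 0, -1], [0.002, -0.02, 0.0024, 0, 0, 0, -1], [0.002, -0.03, 0.0024, 0, 0, 0, -1], [0.002, -0.04, 0.0024, 0, 0, 0, -1], [0.002, -0.05, 0.0024, 0, 0, 0, -1], [0.002, -0.05, 0.0024, 0, 0, 0, -1]]], "squeeze": 60}}

```text
time_s: 15.25
tool_pos: [0.4504, -0.0168, 0.1626]
tool_rot: [179.9, -52.7, 75.7]
force: [0.1, -0.3, -0.9]
grip_width: 0.0237
```

```bash
python3 look.py 18; python3 - <<'E'
from h import *
f=load('w18.png')['frame'];cv2.imwrite('pics/w18d.png',cv2.resize(f[0:384,0:512],None,fx=1.56,fy=1.56,interpolation=cv2.INTER_CUBIC))
E
```

```text
{'time_s': 15.3, 'qpos': [-17.3975, 16.6715, 58.7787, 120.2611, -57.3896, 90.5017, 50.9717], 'tool_pos': [0.4513, -0.0169, 0.1627], 'tool_rot': [179.8621, -52.64, 75.7432], 'force': [-0.1971, 0.0129, -0.7167], 'grip_width': 0.0236}
tcp [-135.17175609 -266.40528855  162.71377001]
35 [[130.0, 158.0], [336.0, 162.0]] [-107.3 -125.8  210.9]
40 [[130.0, 195.0], [328.0, 199.0]] [-107.3 -122.3  198. ]
44 [[130.0, 225.0], [322.0, 228.0]] [-107.3 -120.3  187.4]
48 [[130.0, 255.0], [317.0, 258.0]] [-107.3 -119.   176.7]
52 [[130.0, 285.0], [312.0, 287.0]] [-107.3 -118.5  166. ]
56 [[129.0, 315.0], [307.0, 317.0]] [-107.2 -118.8  155.2]
60 [[129.0, 345.0], [303.0, 347.0]] [-107.2 -119.8  144.5]
```

View pics/w18c.png

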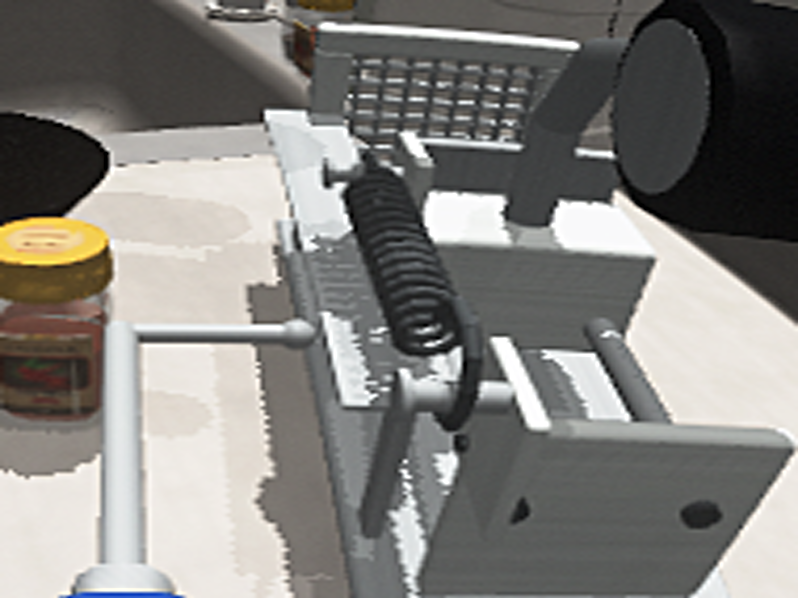

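View pics/w18d.png

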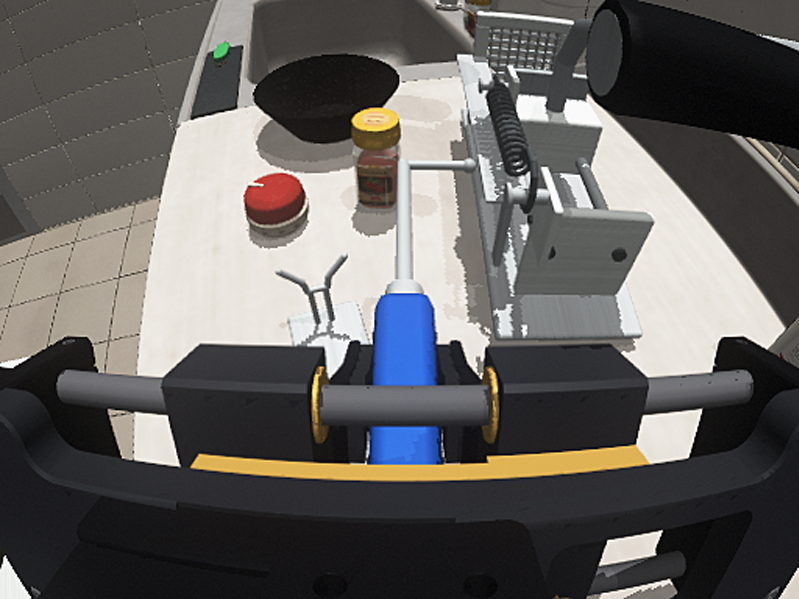

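```bash
cat >> h.py <<'E'
RO=np.array([.426,.006,0]);RY=2.9
def tcp_rest(x,y,z,tilt,A):
    """puller pivot point such that with puller level origin at rest (x,y,z)"""
    M=rot(RY,tilt); Y=rot(RY,0)
    w=RO+Y[:,1]*x+Y[:,0]*(y+PIV[1])+np.array([0,0,z])   # pivot world
    c=pul2tool(PIV,35,TP)
    return w-M@c,M
E
python3 - <<'E'
from h import *
print('cam-bar check'); d=load('w18.png')
for z in (.14,.0545):
    p,M=tcp_rest(0,-.004,z,38,58); print(p); inc(p,M)
# narrow fork pixel prediction in w18
Y=rot(RY,0)
for x,y,z in [(0,.12,.006),(-.024,.12,.076),(.024,.12,.076),(-.03,.134,.006),(.03,.134,.006)]:
    print((x,y,z),proj(d,RO+Y[:,1]*x+Y[:,0]*y+np.array([0,0,z]),1)*1.5625)
E
```

```text
cam-bar check
[0.42561725 0.01355562 0.13698714]
inc [-0.0064, -0.0325, 0.034] [12.37, -14.52, -12.11]
[0.42561725 0.01355562 0.05148714]
inc [-0.0743, -0.0326, 0.0859] [12.37, -14.52, -12.11]
(0, 0.12, 0.006) [326.87110803 320.84075375]
(-0.024, 0.12, 0.076) [280.9589612  272.52446246]
(0.024, 0.12, 0.076) [346.67487536 256.8256679 ]
(-0.03, 0.134, 0.006) [289.18990093 316.17234248]
(0.03, 0.134, 0.006) [357.96133591 299.29448434]
```

```bash
python3 - <<'E'
from h import *
for z,t in ((.15,52),(.12,50)):
    p,M=tcp_rest(0,-.004,z,t,58); print(p); inc(p,M)
E
```

```text
[0.42558874 0.01411846 0.148423  ]
inc [0.0031, -0.0327, 0.0275] [13.72, -0.62, -10.49]
[0.42559171 0.01405977 0.11821007]
inc [-0.021, -0.0327, 0.0458] [13.53, -2.61, -10.73]
```

Request:
{"method": "servo_tool", "body": {"increments": [[[0, -0.012, 0.004, 2, 0, -2, -1], [0, -0.02, 0.01, 6, 0, -5, -1], [0.002, -0.028, 0.018, 10, 0, -8, -1], [0.003, -0.033, 0.025, 13.7, -0.6, -10.5, -1], [-0.005, -0.033, 0.034, 13.6, -1, -10.6, -1], [-0.013, -0.033, 0.04, 13.5, -2, -10.7, -1], [-0.021, -0.033, 0.046, 13.5, -2.6, -10.7, -1], [-0.021, -0.033, 0.046, 13.5, -2.6, -10.7, -1]]], "squeeze": 60}}

```text
time_s: 16.1
tool_pos: [0.4247, 0.0142, 0.1165]
tool_rot: [-179.7, -49.9, 92.6]
force: [0.4, 0.3, -0.7]
grip_width: 0.0235
```

```bash
python3 - <<'E'
from h import *
d=save('wrist','w19.png'); st()
cv2.imwrite('pics/w19b.png',cv2.resize(d['frame'],None,fx=1.56,fy=1.56,interpolation=cv2.INTER_CUBIC))
for z,t in ((.12,50),(.09,46),(.07,43),(.055,43)):
    p,M=tcp_rest(0,-.004,z,t,58); inc(p,M)
E
```

```text
{'time_s': 16.15, 'qpos': [-17.467, 24.2287, 53.0765, 117.0007, -52.9434, 93.573, 61.6726], 'tool_pos': [0.4251, 0.014, 0.1172], 'tool_rot': [-179.8037, -49.9708, 92.6623], 'force': [-0.0935, -0.6228, -0.3706], 'grip_width': 0.0233}
inc [0.0008, 0.0005, -0.0006] [-0.01, 0.03, -0.15]
inc [-0.0226, 0.0006, 0.0188] [-0.02, -3.97, -0.15]
inc [-0.0382, 0.0006, 0.0318] [-0.02, -6.97, -0.15]
inc [-0.0497, 0.0007, 0.0414] [-0.02, -6.97, -0.15]
```

View pics/w19b.png

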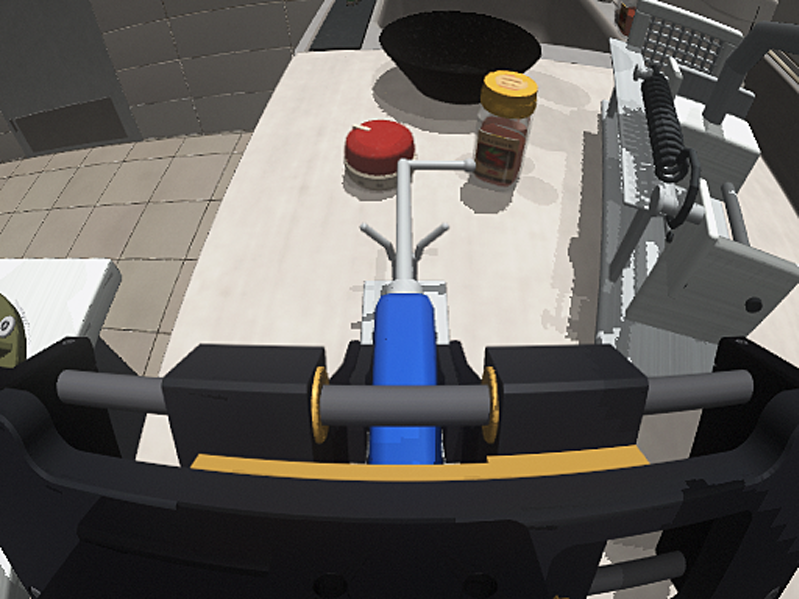

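Request:
{"method": "servo_tool", "body": {"increments": [[[-0.008, 0, 0.006, 0, -1, 0, -1], [-0.015, 0, 0.012, 0, -2.5, 0, -1], [-0.022, 0, 0.018, 0, -4, 0, -1], [-0.03, 0, 0.025, 0, -5.5, 0, -1], [-0.038, 0, 0.032, 0, -7, 0, -1], [-0.044, 0, 0.037, 0, -7, 0, -1], [-0.044, 0, 0.037, 0, -7, 0, -1]]], "squeeze": 60}}

```text
time_s: 16.85
tool_pos: [0.4255, 0.0149, 0.0603]
tool_rot: [-179.9, -43.1, 92.8]
force: [0.2, 1.8, 2.8]
grip_width: 0.0234
```

```bash
python3 look.py 20; python3 - <<'E'
from h import *
d=load('w20.png')
cv2.imwrite('pics/w20b.png',cv2.resize(d['frame'],None,fx=1.56,fy=1.56,interpolation=cv2.INTER_CUBIC))
p,M=tcp_rest(0,-.004,.055,43,58); inc(p,M)
for A in (43,46,50,54,58): print(A,proj(d,p2w((0,.16,0),A,tpA(A)),1)*1.5625)
E
```

```text
{'time_s': 16.9, 'qpos': [-20.9098, 25.5046, 53.0324, 119.8291, -52.8956, 84.5381, 62.5165], 'tool_pos': [0.4254, 0.0149, 0.0605], 'tool_rot': [-179.8965, -43.1057, 92.8182], 'force': [-0.0126, 2.4539, 2.5738], 'grip_width': 0.0234}
tcp [-168.14847781 -242.05463504   60.45684502]
35 [[123.0, 160.0], [329.0, 163.0]] [-185.   -93.7   84.6]
40 [[123.0, 197.0], [321.0, 200.0]] [-185.4  -92.5   71.3]
44 [[123.0, 226.0], [315.0, 229.0]] [-185.4  -92.3   60.5]
48 [[123.0, 256.0], [310.0, 259.0]] [-185.3  -92.8   49.8]
52 [[123.0, 286.0], [305.0, 288.0]] [-184.9  -94.    39.1]
56 [[123.0, 316.0], [301.0, 318.0]] [-184.3  -96.    28.6]
60 [[123.0, 346.0], [297.0, 348.0]] [-183.5  -98.6   18.2]
inc [-0.0062, 0.0001, 0.0051] [-0.05, -0.11, -0.06]
43 [405.07599333 108.53516702]
46 [405.08394882 119.61729553]
50 [405.09389308 134.45310951]
54 [405.1031251  149.34989529]
58 [405.11168818 164.30070464]
```

View pics/w20b.png

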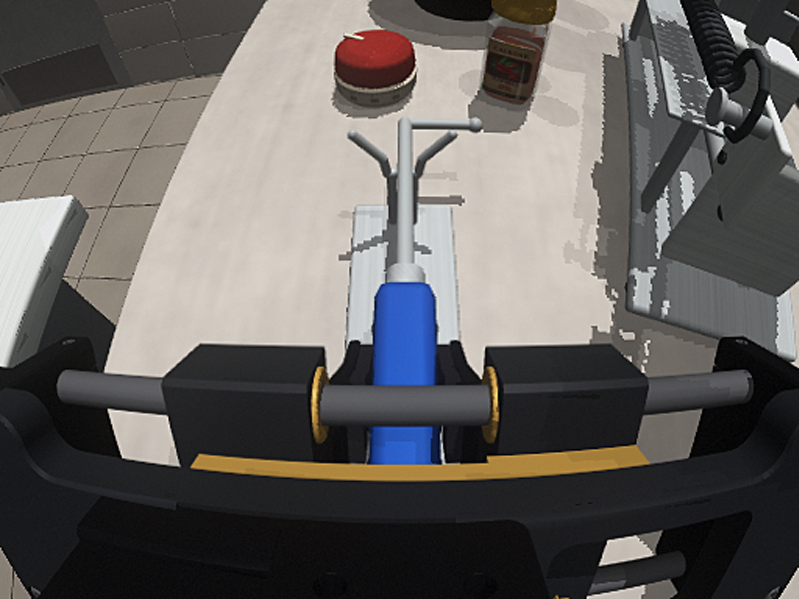

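Request:
{"method": "servo_tool", "body": {"increments": [[[-0.003, 0, 0.0025, 0, 0, 0, -1], [-0.006, 0, 0.005, 0, 0, 0, -1], [-0.007, 0, 0.006, 0, 0, 0, -1], [-0.007, 0, 0.006, 0, 0, 0, -1]]], "squeeze": 60}}

```text
time_s: 17.3
tool_pos: [0.4257, 0.0133, 0.0523]
tool_rot: [-180.0, -43.2, 92.9]
force: [-1.1, 0.5, 12.0]
grip_width: 0.0237
```

```bash
python3 - <<'E'
from h import *
d=save('wrist','w21.png');st()
cv2.imwrite('pics/w21b.png',cv2.resize(d['frame'],None,fx=1.56,fy=1.56,interpolation=cv2.INTER_CUBIC))
p,M=tcp_rest(0,-.004,.055,43,58); inc(p,M)
for A in (41,43,45,47): print(A,proj(d,p2w((0,.16,0),A,tpA(A)),1)*1.5625,p2w((0,0,0),A,tpA(A)))
E
```

```text
{'time_s': 17.35, 'qpos': [-20.1792, 26.6821, 52.5189, 119.8724, -53.6218, 84.3544, 63.6641], 'tool_pos': [0.4257, 0.0133, 0.0522], 'tool_rot': [-179.9549, -43.149, 92.8621], 'force': [-1.9728, -1.0803, 11.1355], 'grip_width': 0.0238}
inc [0.0005, -0.0, 0.0002] [-0.02, -0.15, -0.03]
41 [405.27201265 101.27902757] [0.42625429 0.00149736 0.0545221 ]
43 [405.27759101 108.63795625] [0.42625462 0.00149317 0.05473148]
45 [405.28296599 116.01589971] [0.42625458 0.00149628 0.05494089]
47 [405.28814336 123.41171811] [0.42625418 0.00150669 0.05515006]
```

View pics/w21b.png

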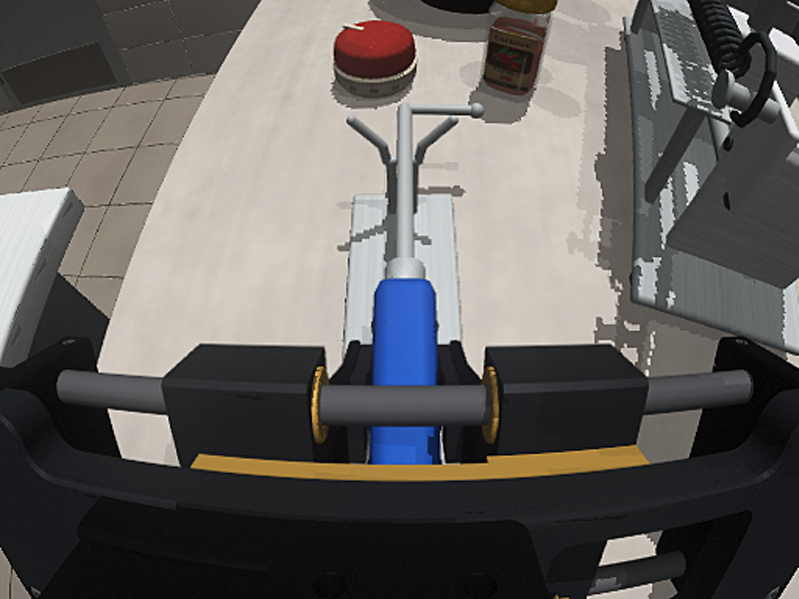

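Request:
{"method": "servo_tool", "body": {"increments": [[[0.0004, 0, -0.0004, 0, 0, 0, 0.4], [0.0004, 0, -0.0004, 0, 0, 0, 0.4], [0.0004, 0, -0.0004, 0, 0, 0, 0.4], [0.0004, 0, -0.0004, 0, 0, 0, 0.4], [0.0004, 0, -0.0004, 0, 0, 0, 0.4], [0.0004, 0, -0.0004, 0, 0, 0, 0.4]]]}}

```text
time_s: 17.95
tool_pos: [0.4255, 0.0129, 0.0513]
tool_rot: [-179.9, -42.9, 92.8]
force: [-0.1, -0.7, 0.1]
grip_width: 0.0586
```

```bash
python3 - <<'E'
from h import *
d=save('wrist','w22.png');st()
cv2.imwrite('pics/w22b.png',cv2.resize(d['frame'],None,fx=1.56,fy=1.56,interpolation=cv2.INTER_CUBIC))
E
```

```text
{'time_s': 18.0, 'qpos': [-20.2694, 26.6347, 52.5322, 119.9168, -53.5271, 84.1328, 63.576], 'tool_pos': [0.4255, 0.0129, 0.0514], 'tool_rot': [-179.912, -42.9391, 92.8285], 'force': [-0.0892, 1.0215, -0.0189], 'grip_width': 0.0596}
```

View pics/w22b.png

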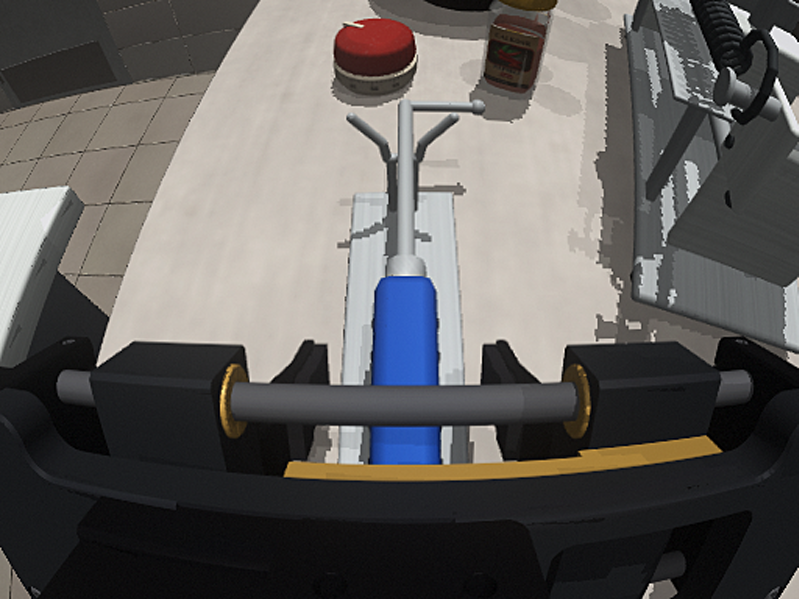

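Request:
{"method": "servo_tool", "body": {"increments": [[[0, 0, -0.01, 0, 0, 0, 0.4], [0, 0, -0.03, 0, 0, 0, 0.4], [0, 0, -0.06, 0, 0, 0, 0.4], [0, 0, -0.09, 0, 0, 0, 0.4], [0, 0, -0.13, 0, 0, 0, 0.4], [0, 0, -0.17, 0, 0, 0, 0.4], [0, 0, -0.19, 0, 0, 0, 0.4], [0, 0, -0.19, 0, 0, 0, 0.4], [0, 0, -0.19, 0, 0, 0, 0.4]]]}}

```text
time_s: 18.9
tool_pos: [0.4321, -0.1163, 0.1903]
tool_rot: [-179.9, -43.0, 92.8]
force: [-0.2, -0.6, -0.2]
grip_width: 0.0609
```

```bash
python3 - <<'E'
from h import *
d=save('wrist','w23.png');st()
cv2.imwrite('pics/w23b.png',cv2.resize(d['frame'],None,fx=1.56,fy=1.56,interpolation=cv2.INTER_CUBIC))
f=d['frame'];cv2.imwrite('pics/w23c.png',cv2.resize(f[50:200,330:500],None,fx=4.5,fy=4,interpolation=cv2.INTER_CUBIC))
t=save('top','t23.png')['frame'];cv2.imwrite('pics/t23b.png',cv2.resize(t[100:240,140:320],None,fx=4.4,fy=4.2,interpolation=cv2.INTER_CUBIC))
E
```

```text
{'time_s': 18.95, 'qpos': [-11.0991, 23.8968, 58.5791, 104.352, -44.0075, 102.0374, 60.8606], 'tool_pos': [0.4318, -0.1154, 0.1899], 'tool_rot': [-179.8381, -43.0132, 92.8055], 'force': [0.1808, -0.2956, -0.8917], 'grip_width': 0.0611}
```

View pics/w23b.png

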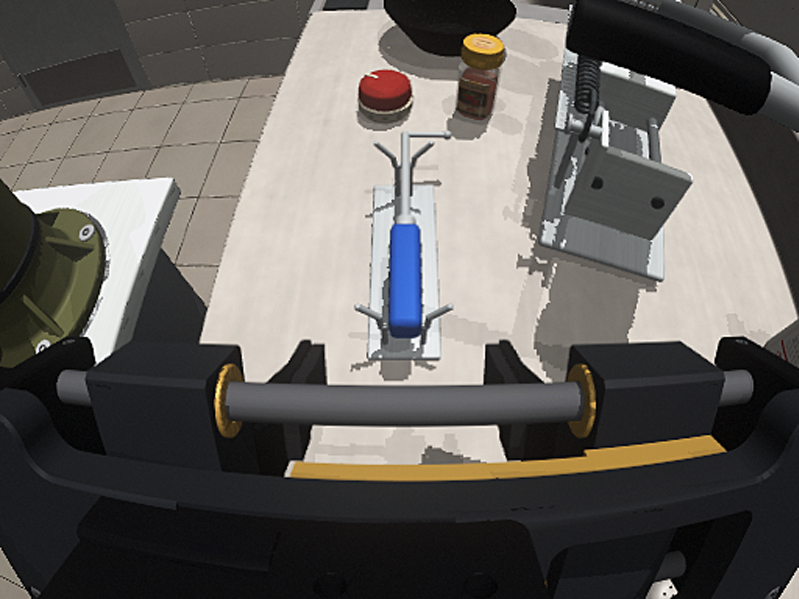

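View pics/w23c.png

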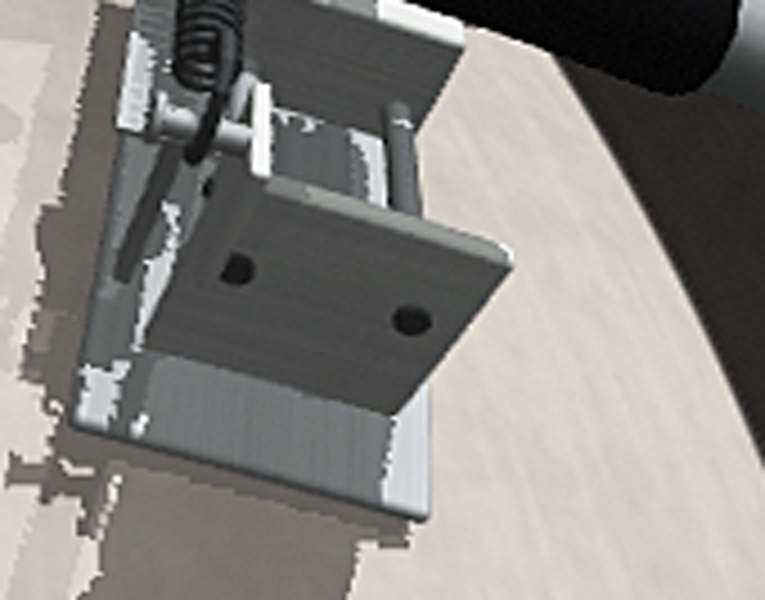

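View pics/t23b.png

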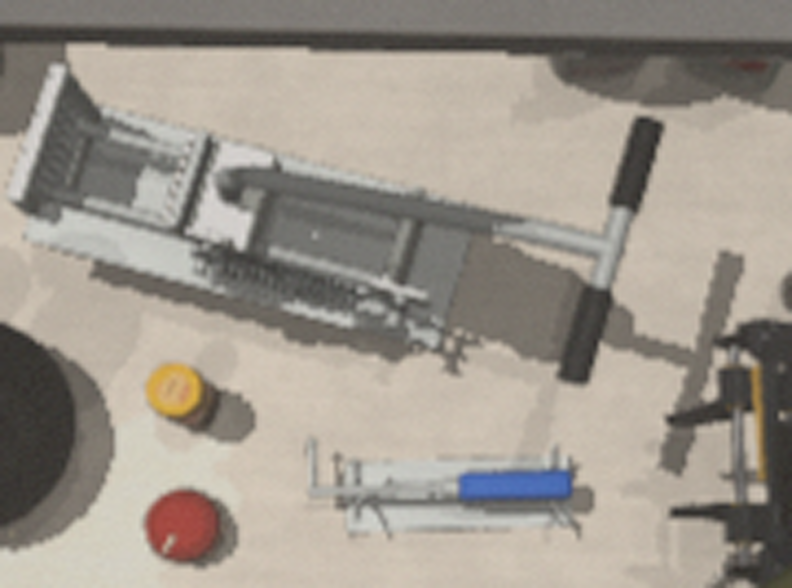

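```bash
python3 - <<'E'
from h import *
t=load('t23.png');g=lambda u,v:(140+u/4.4,100+v/4.2)
e1=onz(t,g(646,122),.29);e2=onz(t,g(574,378),.29);m=(e1+e2)/2
print('bar len',np.linalg.norm(e1-e2),'bar cutter',w2c(m))
w=load('w23.png');k=lambda u,v:(u/1.5625,v/1.5625)
b=onz(w,k(406,136),.0545,1);f=onz(w,k(405,227),.062,1);r=onz(w,k(404,333),.06,1);fw=onz(w,k(383,322),.055,1),onz(w,k(430,322),.055,1)
print(b,f,r,fw); v=(b-r)[:2];print('yaw',np.degrees(np.arctan2(-v[0],v[1])),'len',np.linalg.norm(v)); Y=rot(RY,0);q=b-RO;print('bend in rest',q@Y[:,1],q@Y[:,0])
# pin & hook pocket in w18
d=load('w18.png');g18=lambda u,v:(230+u/4.2,v/3.15)
for n,uv in [('hook bottom outer',(460,428)),('hook outer right',(482,370)),('pin-hook crossing',(462,395))]: print(n,w2c(onplane(d,g18(*uv),c2w((-58,0,0)),CX,1)))
E
```

```text
bar len 0.19418312823483241 bar cutter [  -2.56172804 -278.5146525   290.        ]
[0.418722   0.15976442 0.0545    ] [0.42354586 0.04545177 0.062     ] [ 0.42736189 -0.04427862  0.06      ] (array([ 0.41170464, -0.03429612,  0.055     ]), array([ 0.44546877, -0.03263219,  0.055     ]))
yaw 2.4246541644636705 len 0.2042258843915375
bend in rest 0.0005107105333001542 0.1539357184028279
hook bottom outer [ -58.         -137.16870924  127.68143557]
hook outer right [ -58.         -138.77338528  152.33847549]
pin-hook crossing [ -58.         -131.17971608  136.15704845]
```

```bash
python3 -c "
from cell import env
print(env.sign_off())"
```

```text
the job is handed in; nothing more can be done
None
```

I stretched the spring over the anchor pin with the puller's peg, then laid the puller in its rest. I handed the job in at about 19 s of the 61 s allowed; the sign-off gives no verdict.

**How it went:** I gripped the puller by its handle, put the peg into the hook from the −x side, and drew the carriage home. I then lifted the hook over the pin, lowered it until the pin took the load, and drew the peg back out. With the peg free in the hook, the force reading showed no spring pull.

**Last checks from the cameras:**
- **Hook:** it sits on the pin, with its pocket about 1 mm from the pin along the machine. Its height is only roughly confirmed, about 1 to 5 mm from the pin's axis against the 8 mm allowed.
- **Carriage:** it looks home. The top view puts the push bar 148.5 mm behind the pin, against 145 mm nominal. That 3.5 mm difference is within the roughly 5 mm that the top and wrist views disagreed on the pin.
- **Puller:** it is in both notches, rod in the narrow one and handle in the wide one. It lies about 6 mm back of the seat and 0.5 mm sideways, about 0.5° off the rest's direction. Its height was about 54.8 mm just before release, against 54.5 mm.
- **Gripper:** it is open and about 19 cm clear of the puller.

**What did not go to plan:**
- **Slip in the grip:** the puller turned about 23° in the grip while pulling. I set it level again by easing the rod down onto the narrow fork, which peaked at about 12 N.
- **Wrong first move:** my first lift after the grasp also went backwards, with no contact seen.

The jar and timer look unmoved in the last pictures. I did not measure the bystanders' positions again, and the ring, thermometer and shaker were not in the last views I looked at.

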